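Put the crayon tin and the crayon pack away in the divided tray

TASK

Put the small tan crayon tin and the white crayon pack away in the divided wooden tray, each right way up and lying flat on the floor of the compartment made to its size: the tin in the longer one, the pack in the shorter one at the other end. Let go of them, and leave the tray's eraser and pencil, and the chalk block and cup on the table, where they are.

Things in the scene. Friction and masses are not known exactly. Their poses are not given: they have to be found in the camera images.
- tin: closed flat crayon tin, tan sides, printed picture lid, 49 mm (its x) x 72 mm (its y) x 18 mm high, 35 to 75 g; the lid does not open; origin at the centre of its underside, z up through the lid. Grip it across the 49 mm.
- pack: small closed white card pack with a grey label, 44 mm (its x) x 53 mm (its y) x 19 mm high, 35 to 75 g; origin at the centre of its underside, z up. Grip it across the 44 mm. The tin and the pack start flat on the table, one left and one right of the tray, at any yaw.
- tray: fixed wooden tray, 119 (x) x 170 (y) mm at any yaw; dark rim and brown dividers 13 mm high, 6 mm thick, grey felt floor 3 mm: bays are 10 mm deep. Origin: centre of underside. Tin bay at the +y end, pack bay at the -y end, a 34 mm wide eraser bay between, an 18 mm pencil trough along the whole -x side; solid blocks at rim height fill the +x ends of the pack bay (20 mm) and eraser bay (27 mm)
- tin_bay (a point): centre of the floor of the tin bay, axes as the tray's: 83 mm (x) x 58 mm (y) inside, so the tin goes in with its 72 mm length along the tray's x (either way round). 50 mm to +y and 12 mm to +x of the tray's origin, 3 mm above the table
- pack_bay (a point): centre of the floor of the pack bay, axes as the tray's: 63 mm (x) x 54 mm (y) inside, so the pack goes in with its 53 mm length along the tray's x (either way round). 52 mm to -y and 2 mm to +x of the tray's origin, 3 mm above the table
- eraser: off-white eraser 21 x 42 x 12 mm, loose in the middle bay of the tray; origin at the centre of its underside
- pencil: black pencil with a bare wood tip, 9 mm thick, 118 mm long (its y), loose in the tray's trough, below the rim; origin at the middle of its underside
- chalk_block: white paper-wrapped chalk block 58 x 108 x 34 mm on the table behind the tray, loose; origin at the centre of its underside
- mixing_cup: clear plastic cup 69 mm wide, 88 mm high, loose and light, near the table's front edge at the left; origin at the centre of its underside, z up
Not all that is in view belongs to the job. What is shaped like the pack but blue or red is not meant.

How it is judged:
By the outcome, as a careful person would: the job done as asked, in the order asked, and still so for the second after the job is handed in, with the robot touching nothing.
It also fails if it takes over 48 s, if anything falls off the work surface, if the arm or the gripper's body presses on something with over 40 N, if the wrist force passes 120 N, or if a joint passes its speed limit or range.

ROBOT

A 6-joint arm with a two-finger parallel gripper is mounted at the origin on a cart in front of the work surface, level with it; the furniture and walls round the work are solid. World frame = base frame: x ahead of the robot, y to its left, z up, the work surface at z = 0. Lengths are in m, angles in rad, forces in N, time in s.
With the tool pointing down it reaches from about 0.325 to 0.9 m from the base axis. Payload 6.1 kg.
Tool frame: the origin (TCP) lies at the very end of the fingers, on their centre line; the grasp point (between the pads) lies 19 mm behind it; y points along the fingers, x is the direction in which the jaws open and shut, and the axes are right-handed (so a half turn about y gives the same grasp; the last joint's range is limited). The gripper opens to 85 mm and grips with 20 to 120 N. Pads are 22 mm wide; open, the fingers measure 114 mm over their backs; the gripper's body (76 mm by 85 mm) begins 54 mm behind the grasp point. The pads swing forward as they close: fully open they stand 13 mm farther back than shut.
Start: joints at [-1.256, 0.22, 1.526, -0, 1.395, -0.126], TCP at [0.267, -0.565, 0.231] pointing down, gripper open.
Joint ranges: [-2.98, 2.98], [-0.91, 2.08], [0.09, 2.57], [-1.24, 4.39], [0.2, 2.65], [-2.68, 2.68]. Speed limits (rad/s): [2.57, 2.57, 3.01, 3.14, 3.14, 3.14].

INTERFACE

Orientations are given as a 3x3 rotation matrix whose columns are the frame's x, y, z axes.
In Python, from station import state, viewer, robot gives the robot as it stands.
- The arm moves only by the tool move_arm, never from a script. Its argument "targets" is a list of rows, each an object of numbers: "tx", "ty", "tz": the shift along the tool's x, y, z scaled (see below); "twist": the turn about the tool's y scaled (see below); "fingers": the finger opening in mm, from 0 to 85.4. A call has 1 to 10 rows; each row shifts and turns the pose as measured when the row begins, along the tool's axes as they then stand; what a row does not reach is not made up. The controller multiplies each number of a shift by 0.05 m and each number of a turn by 8 degrees. A row lasts 1/8 s, in which the tool goes at most 62.5 mm and 10.7 degrees, less where a joint would pass 70% of its speed; a pose out of reach is approached as far as the arm can. A call with a number of a shift or a turn outside -1 to 1 is refused whole. A call with a gripper value outside its range is refused whole. The fingers move at their own pace and stop on an object; "squeeze" is the grip in N (left out, the last holds). Time passes only in rows, so rows that do not move let the fingers close. It gives the time, the measured TCP pose, the force and the opening at its end, in the units of the state.
- state(): the state, without advancing time (a new reading comes with each control period).
- viewer.camera(name): name is "scene" or "side" or "wrist"; returns a dict with "image" (480x640x3 uint8, blue, green, red), "intrinsics" (3x3 intrinsics, pixels), "position" and "rotation" of the camera in the world. Camera axes: x right, y up, looking along -z (the intrinsics and any distortion apply to the point x, -y, -z); pixel columns grow to the right and rows downward; lengths in m; the calibration is good to about 2 mm. The wrist camera is an equidistant fisheye: a pixel r from the principal point sees the ray r / f radians off the axis. A picture is of the moment at which its call begins. There is no depth.
- robot.close_job(): hands the job in, once; it reports no verdict.
The state is a dict: "time": time; "qpos": joint angles; "qvel": joint speeds; "joint_torque": joint torques, N m; "tcp_pos": TCP position; "tcp_rot": TCP orientation; "contact_force": force on the tool from outside, world axes, zero at the start; "wrist_torque": the same for the moment, N m; "grip_width": opening from 0.0 (shut) to 1.0 (fully open).
Only numpy, scipy, OpenCV 4.12 (cv2) and the standard library are available. Lean on these libraries where they do the work, as an engineer would, in place of code of your own. Each camera call takes 0.05 s, during which the arm holds its last target.

## Working session

There is one attempt and no reset: what is moved stays moved. The work goes in short steps, Python scripts to look and compute and a tool call to move; the robot and the scene stay as the last step left them, time stands still between calls to the robot, and variables do not carry over. Pictures are saved under pics/ and viewed, and the job is handed in when it is done.

Besides the shell and the picture viewer there is one more tool, called after "Request:" by a JSON object that holds its "fn" and its "kwargs". move_arm: Moves the arm, as the interface text tells. Shifts and turns lie within -1 to 1; 1 stands for 0.05 m of shift or 8 degrees of turn. Its arguments: {"type":"object","properties":{"targets":{"type":"array","items":{"type":"object","properties":{"tx":{"type":"number","minimum":-1,"maximum":1},"ty":{"type":"number","minimum":-1,"maximum":1},"tz":{"type":"number","minimum":-1,"maximum":1},"twist":{"type":"number","minimum":-1,"maximum":1},"fingers":{"type":"number"}}}},"squeeze":{"type":"number"}},"required":["targets"]}

```bash
ls; mkdir -p pics
python3 - <<'E'
from station import state, viewer, robot
import cv2
s=state();print(s)
for n in ["scene","side","wrist"]:
    c=viewer.camera(n);cv2.imwrite(f"pics/{n}0.png",c["image"]);print(n,c["intrinsics"],c["position"],c["rotation"],[k for k in c])
E
```

```text
pics
{'time': 0.0, 'qpos': array([-1.25609886e+00,  2.21200928e-01,  1.52759511e+00, -7.91959019e-06,
        1.39468635e+00, -1.26083127e-01]), 'qvel': array([ 0.00077157, -0.00112487,  0.00151879,  0.00035259, -0.00171264,
       -0.00015412]), 'joint_torque': array([-2.39604697e-04, -4.96890879e+01, -3.89398921e+01, -9.57345674e-05,
        1.11161656e-02,  6.10474359e-06]), 'tcp_pos': array([ 0.2664729 , -0.56469394,  0.23022331]), 'tcp_rot': array([[ 4.26646283e-01, -5.92340443e-04,  9.04418376e-01],
       [-9.04416625e-01,  1.79451325e-03,  4.26646632e-01],
       [-1.87571082e-03, -9.99998214e-01,  2.29899865e-04]]), 'contact_force': array([-0.16381937,  0.13652298,  1.17136161]), 'wrist_torque': array([ 0.03130405,  0.0312508 , -0.04284524]), 'grip_width': 0.9968395231134479}
scene [[616.56744498   0.         325.73338076]
 [  0.         616.56744498 236.95145962]
 [  0.           0.           1.        ]] [-0.5174193  -0.6839036   0.61163054] [[ 0.57910085  0.31805762 -0.75065408]
 [-0.8149929   0.24923942 -0.52313122]
 [ 0.02070672  0.91472349  0.40354946]] ['image', 'intrinsics', 'position', 'rotation']
side [[560.78328274   0.         306.11196196]
 [  0.         560.78328274 234.96366511]
 [  0.           0.           1.        ]] [ 0.43110605 -0.7946761   0.66272777] [[ 9.94361375e-01  6.36547751e-02 -8.48146484e-02]
 [-1.06043017e-01  6.01225911e-01 -7.92011542e-01]
 [ 5.77447605e-04  7.96539688e-01  6.04585968e-01]] ['image', 'intrinsics', 'position', 'rotation']
wrist [[371.64829954   0.         320.61173975]
 [  0.         371.64829954 247.15701869]
 [  0.           0.           1.        ]] [ 0.33167015 -0.53462198  0.37438307] [[ 4.26579565e-01  8.66995792e-01  2.57581387e-01]
 [-9.04449831e-01  4.09108080e-01  1.20834942e-01]
 [-6.15239964e-04 -2.84515159e-01  9.58671344e-01]] ['image', 'intrinsics', 'position', 'rotation']
```

View pics/scene0.png

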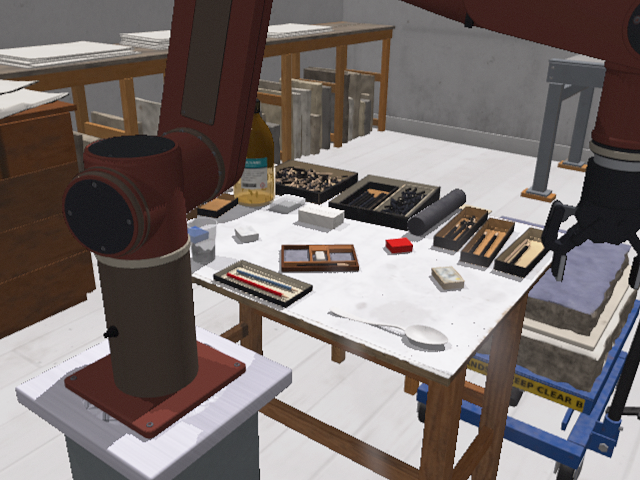

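View pics/side0.png

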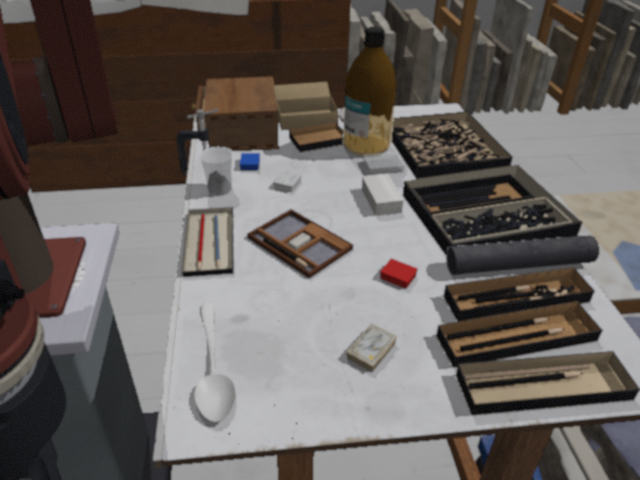

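View pics/wrist0.png

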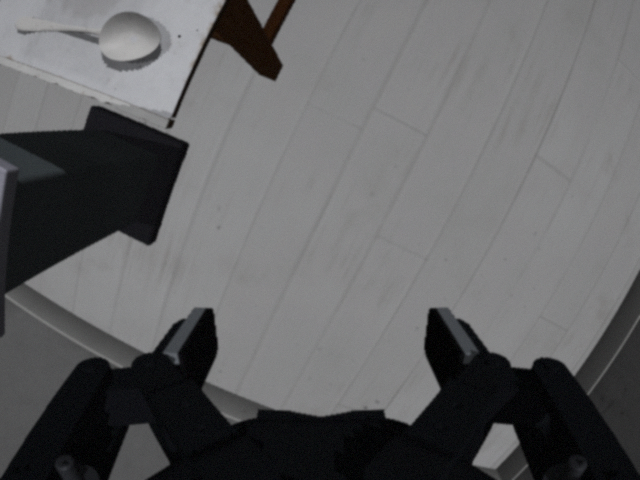

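The side view shows the tin at about (372,347), the tray at (300,242), the white pack at (287,181), the chalk block at (381,195), the cup at (216,170), and red and blue decoys at (399,273) and (250,161). The scene view shows the same layout. The wrist camera sees only the spoon and the floor. I'll measure next.

```bash
cat > h.py <<'E'
import numpy as np, cv2
from station import state, viewer, robot
def ray(c,uv):
    K=c["intrinsics"];R=c["rotation"];u,v=uv
    x=(u-K[0,2])/K[0,0];y=(v-K[1,2])/K[1,1]
    if c.get("fish"):
        r=np.hypot(x,y); s=np.sin(r)/max(r,1e-9)
        d=np.array([x*s,-y*s,-np.cos(r)])
    else: d=np.array([x,-y,-1.])
    d=R@d; return d/np.linalg.norm(d)
def onz(c,uv,z):
    d=ray(c,uv);p=c["position"];return p+d*(z-p[2])/d[2]
def tri(c1,u1,c2,u2):
    d1,d2=ray(c1,u1),ray(c2,u2);p1,p2=c1["position"],c2["position"]
    A=np.stack([d1,-d2],1);t=np.linalg.lstsq(A,p2-p1,rcond=None)[0]
    a=p1+t[0]*d1;b=p2+t[1]*d2
    return (a+b)/2,np.linalg.norm(a-b)
def cam(n):
    c=dict(viewer.camera(n)); c["fish"]=(n=="wrist"); return c
def proj(c,P):
    q=c["rotation"].T@(np.asarray(P)-c["position"]);K=c["intrinsics"]
    x,y,z=q[0],-q[1],-q[2]
    if c["fish"]:
        r=np.hypot(x,y);th=np.arctan2(r,z);x,y=x/r*th,y/r*th
    else:x,y=x/z,y/z
    return np.array([K[0,0]*x+K[0,2],K[1,1]*y+K[1,2]])
E
python3 - <<'E'
from h import *
c1=cam("scene");c2=cam("side")
for n,a,b in [("tin",(448,273),(372,341)),("pack",(246,231),(287,179)),("tray",(320,257),(300,241))]:
    print(n,tri(c1,a,c2,b),onz(c1,a,.015),onz(c2,b,.015))
def crop(c,x,y,w,h,k,n): cv2.imwrite("pics/"+n,cv2.resize(c["image"][y:y+h,x:x+w],None,fx=k,fy=k,interpolation=cv2.INTER_CUBIC))
crop(c2,180,130,240,180,3,"sidecrop.png")
crop(c1,180,180,160,120,5,"scenecrop.png")
E
```

```text
tin (array([ 0.59254119, -0.22837597,  0.018805  ]), np.float64(0.0022605971699423)) [ 0.59818429 -0.22687866  0.015     ] [ 0.59374617 -0.22351599  0.015     ]
pack (array([0.50190539, 0.26314078, 0.01432181]), np.float64(0.0013598752721948654)) [0.50174647 0.26333963 0.015     ] [0.5017589  0.26073595 0.015     ]
tray (array([0.50950082, 0.0466425 , 0.00633374]), np.float64(0.0010313232129515032)) [0.49410219 0.03538764 0.015     ] [0.50852914 0.03636208 0.015     ]
```

View pics/sidecrop.png

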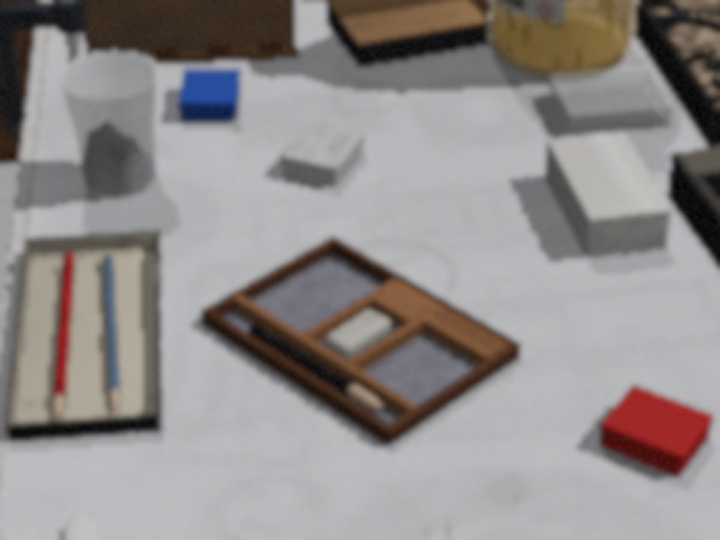

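View pics/scenecrop.png

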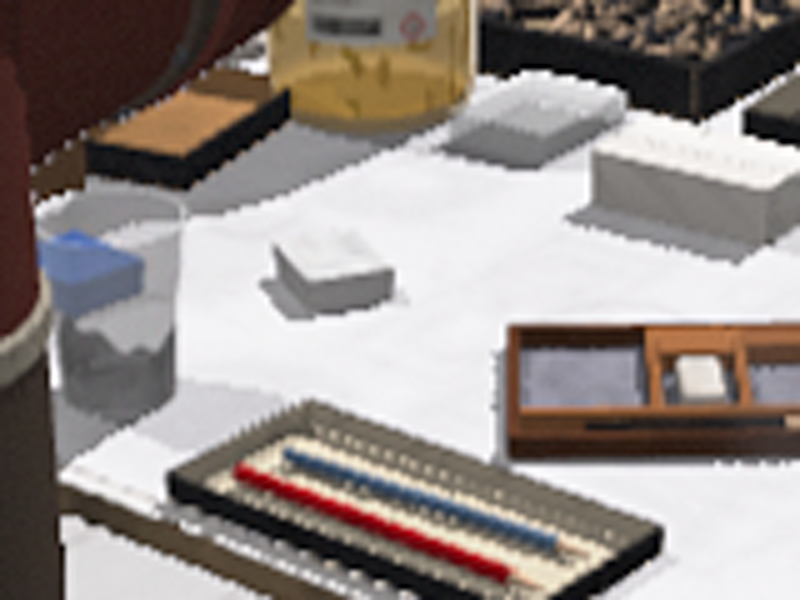

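Run:
```python
from h import *
c2=cam("side");c1=cam("scene")
def c3(p): return (p[0]/3+180,p[1]/3+130)
P=[onz(c2,c3(p),.013) for p in [(333,240),(205,318),(388,438),(517,350)]] # top(+x+y) left(-x+y) bottom(-x-y) right(+x-y)
P=np.array(P);print(P.round(4))
print([np.linalg.norm(P[i]-P[(i+1)%4]).round(4) for i in range(4)])
ctr=P.mean(0); ydir=(P[0]+P[1]-P[2]-P[3]);print(ctr,np.degrees(np.arctan2(ydir[1],ydir[0]))-90)
for nm,c,o,k in [("side",c2,(330,310),7),("scene",c1,(415,250),7)]:
    cv2.imwrite(f"pics/tin_{nm}.png",cv2.resize(c["image"][o[1]:o[1]+70,o[0]:o[0]+90],None,fx=k,fy=k,interpolation=cv2.INTER_CUBIC))
```

```text
[[ 0.5006  0.1433  0.013 ]
 [ 0.4121  0.0648  0.013 ]
 [ 0.5153 -0.0621  0.013 ]
 [ 0.6042  0.0115  0.013 ]]
[np.float64(0.1183), np.float64(0.1636), np.float64(0.1154), np.float64(0.1676)]
[0.50802002 0.03938438 0.013     ] 38.63256129450417
```

View pics/tin_side.png

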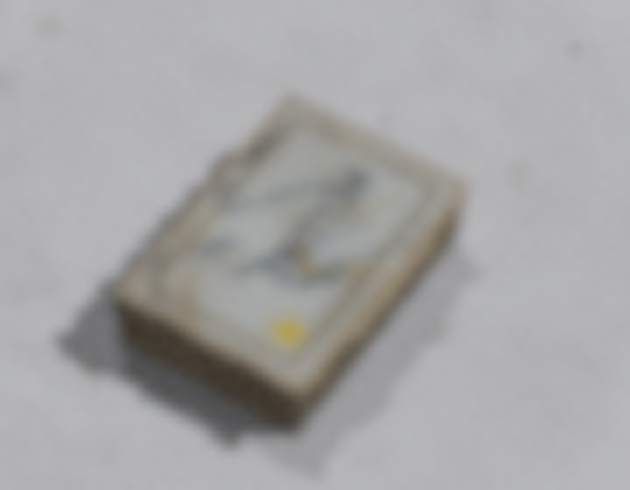

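View pics/tin_scene.png

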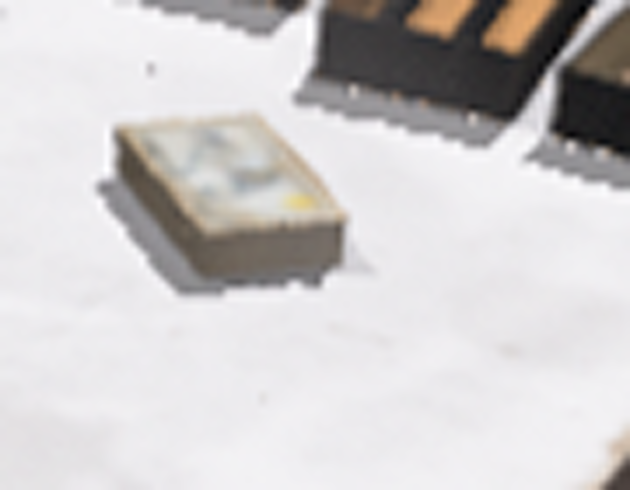

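Both crops show the tin's lid. The side-view lid corners are at crop (288,95), (465,190), (295,395) and (122,298). The matching scene corners are (118,128), (258,115), (345,218) and (200,230). The yellow dot confirms the pairing.

Run:
```python
from h import *
c2=cam("side");c1=cam("scene")
S=[(288,95),(465,190),(295,395),(122,298)];C=[(118,128),(258,115),(345,218),(200,230)]
P=np.array([tri(c1,(c[0]/7+415,c[1]/7+250),c2,(s[0]/7+330,s[1]/7+310))[0] for s,c in zip(S,C)])
Q=np.array([onz(c2,(s[0]/7+330,s[1]/7+310),.018) for s in S])
for A in (P,Q):
  print(A.round(4),A.mean(0).round(4));d=A[0]+A[1]-A[2]-A[3];print("len dir",np.degrees(np.arctan2(d[1],d[0])),[np.linalg.norm(A[i]-A[(i+1)%4]).round(4) for i in range(4)])
s=state();ctr=Q.mean(0)
d=ctr-s["tcp_pos"];print("delta tool",s["tcp_rot"].T@d)
R=s["tcp_rot"];print("tool x ang",np.degrees(np.arctan2(R[1,0],R[0,0])))
```

```text
[[ 0.5997 -0.1877  0.0142]
 [ 0.6327 -0.2198  0.0149]
 [ 0.5844 -0.2708  0.0147]
 [ 0.5532 -0.239   0.0131]] [ 0.5925 -0.2293  0.0142]
len dir 47.145285830331225 [np.float64(0.0461), np.float64(0.0703), np.float64(0.0446), np.float64(0.0693)]
[[ 0.5989 -0.1903  0.018 ]
 [ 0.6318 -0.2224  0.018 ]
 [ 0.5835 -0.2743  0.018 ]
 [ 0.552  -0.2448  0.018 ]] [ 0.5915 -0.2329  0.018 ]
len dir 48.19595124723506 [np.float64(0.046), np.float64(0.071), np.float64(0.0432), np.float64(0.0719)]
delta tool [-0.16182391  0.21324465  0.43560684]
tool x ang -64.74126415359675
```

Request:
{"fn": "move_arm", "kwargs": {"targets": [{"tz": 1,"tx": -0.35},{"tz": 1,"tx": -0.35},{"tz": 1,"tx": -0.35},{"tz": 1,"tx": -0.35},{"tz": 1,"tx": -0.35},{"tz": 1,"tx": -0.35},{"tz": 1,"tx": -0.35,"ty": 0.3},{"tz": 0.8,"tx": -0.35,"ty": 0.4},{"twist": -0.95,"ty": 0.3},{"twist": -0.95,"ty": 0.3}]}}

```text
$.targets[0]: bad value
```

Request:
{"fn": "move_arm", "kwargs": {"targets": [{"twist": -0.95},{}]}}

```text
$.targets[0]: bad value
```

Run:
```python
from h import *
c=cam("wrist");cv2.imwrite("pics/w1.png",c["image"]);s=state();print(s["time"],s["tcp_pos"],s["tcp_rot"].round(4))
np.save("w1.npy",c,allow_pickle=True)
print(proj(c,[.592,-.231,.018]))
```

```text
0.5 [ 0.26663835 -0.5652266   0.23127567] [[ 4.266e-01 -0.000e+00  9.044e-01]
 [-9.044e-01  1.000e-04  4.266e-01]
 [-1.000e-04 -1.000e+00 -0.000e+00]]
[ 179.62915766 -140.61274534]
```

View pics/w1.png

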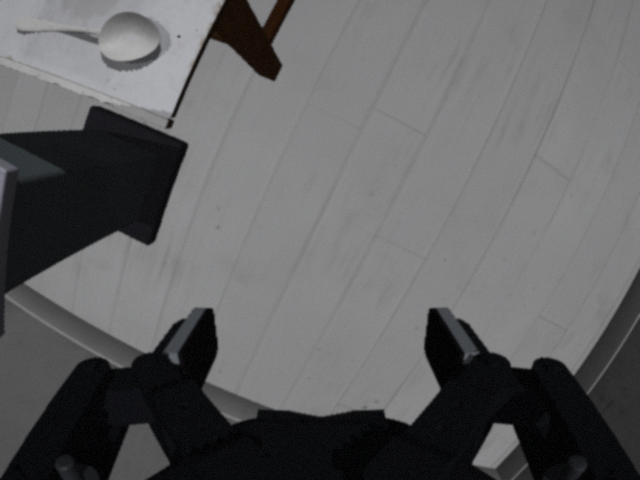

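The move was refused, so the arm hasn't moved. Rows probably need all five fields.

Request:
{"fn": "move_arm", "kwargs": {"targets": [{"tx": -0.35,"ty": 0,"tz": 1,"twist": 0,"fingers": 85},{"tx": -0.35,"ty": 0,"tz": 1,"twist": 0,"fingers": 85},{"tx": -0.35,"ty": 0,"tz": 1,"twist": 0,"fingers": 85},{"tx": -0.35,"ty": 0,"tz": 1,"twist": 0,"fingers": 85},{"tx": -0.35,"ty": 0,"tz": 1,"twist": 0,"fingers": 85},{"tx": -0.35,"ty": 0,"tz": 1,"twist": 0,"fingers": 85},{"tx": -0.35,"ty": 0.3,"tz": 1,"twist": 0,"fingers": 85},{"tx": -0.35,"ty": 0.4,"tz": 0.8,"twist": 0,"fingers": 85},{"tx": 0,"ty": 0.3,"tz": 0,"twist": -0.95,"fingers": 85},{"tx": 0,"ty": 0.3,"tz": 0,"twist": -0.95,"fingers": 85}], "squeeze": 30}}

```text
time: 1.75
tcp_pos: [0.5709, -0.2648, 0.1675]
tcp_rot: [[0.653, 0.006, 0.757], [-0.757, -0.005, 0.653], [0.008, -1.0, 0.001]]
contact_force: [-0.1, 0.6, 1.1]
grip_width: 0.998
```

Request:
{"fn": "move_arm", "kwargs": {"targets": [{"tx": 0,"ty": 0,"tz": 0,"twist": -0.9,"fingers": 85},{"tx": 0,"ty": 0,"tz": 0,"twist": 0,"fingers": 85}]}}

```text
time: 2.0
tcp_pos: [0.5703, -0.2636, 0.1655]
tcp_rot: [[0.746, 0.004, 0.666], [-0.666, -0.004, 0.746], [0.005, -1.0, -0.0]]
contact_force: [0.6, -0.2, -0.3]
grip_width: 0.996
```

Run:
```python
from h import *
c=cam("wrist");cv2.imwrite("pics/w1b.png",c["image"]);s=state();print(s["time"],s["tcp_pos"],s["tcp_rot"].round(4))
np.save("w1.npy",c,allow_pickle=True)
print(proj(c,[.592,-.231,.018]))
```

```text
2.05 [ 0.57013843 -0.26361922  0.1653904 ] [[ 7.449e-01  3.400e-03  6.672e-01]
 [-6.672e-01 -3.300e-03  7.449e-01]
 [ 4.800e-03 -1.000e+00 -2.000e-04]]
[312.09839707 181.51287546]
```

View pics/w1b.png

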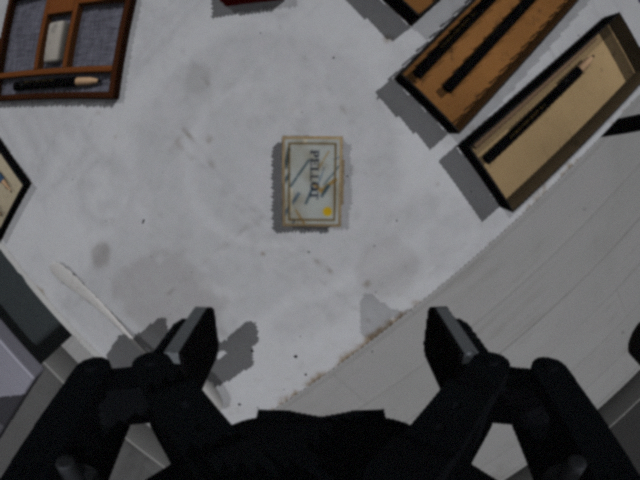

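The wrist view shows the tin between the fingers, nearly aligned, with its lid spanning about (283,136)–(343,227).

Run:
```python
from h import *
c=np.load("w1.npy",allow_pickle=True).item();im=c["image"]
cr=im[115:245,255:375];cv2.imwrite("pics/w1c.png",cv2.resize(cr,None,fx=4.5,fy=4.5,interpolation=cv2.INTER_CUBIC))
hsv=cv2.cvtColor(cr,cv2.COLOR_BGR2HSV);b=cr.astype(int)
m=((b[...,2]-b[...,0])>3).astype(np.uint8)*255
m=cv2.morphologyEx(m,cv2.MORPH_CLOSE,np.ones((9,9)));m=cv2.morphologyEx(m,cv2.MORPH_OPEN,np.ones((5,5)))
ct=max(cv2.findContours(m,0,2)[0],key=cv2.contourArea);r=cv2.minAreaRect(ct);print(r,cv2.boxPoints(r)+[255,115])
cv2.imwrite("pics/w1m.png",m)
```

```text
((57.5, 66.0), (92.0, 63.0), 90.0) [[281. 135.]
 [344. 135.]
 [344. 227.]
 [281. 227.]]
```

View pics/w1c.png

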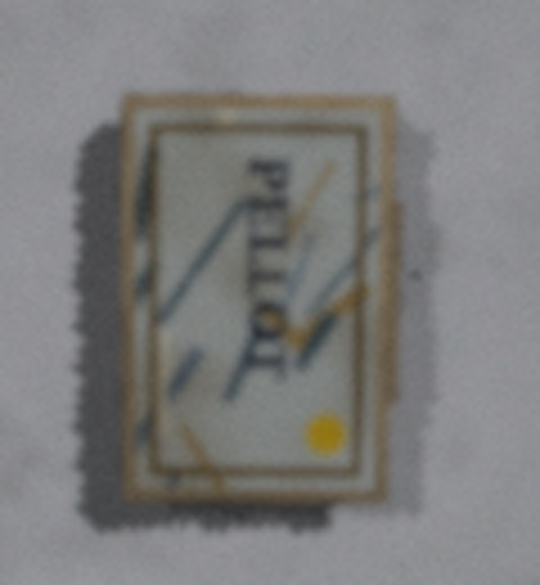

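Run:
```python
from h import *
c=np.load("w1.npy",allow_pickle=True).item()
W=[(122,95),(395,97),(387,500),(125,500)]
W=[(a/4.5+255,b/4.5+115) for a,b in W]
side=cam("side"); S=[(288,95),(465,190),(295,395),(122,298)];S=[(s[0]/7+330,s[1]/7+310) for s in S]
A=np.array([onz(c,w,.018) for w in W]);print(A.round(4),A.mean(0).round(4))
d=A[0]+A[1]-A[2]-A[3];print("len dir",np.degrees(np.arctan2(d[1],d[0])),[np.linalg.norm(A[i]-A[(i+1)%4]).round(4) for i in range(4)])
T=[tri(c,w,side,s) for w,s in zip(W,S)];print([(t[0].round(4),t[1].round(4)) for t in T]);print(np.mean([t[0] for t in T],0))
s=state();print(s["time"],s["tcp_rot"].T@(A.mean(0)-s["tcp_pos"]))
# tray corners visible?
```

```text
[[ 0.5987 -0.1887  0.018 ]
 [ 0.6334 -0.2204  0.018 ]
 [ 0.5852 -0.2734  0.018 ]
 [ 0.5502 -0.2419  0.018 ]] [ 0.5919 -0.2311  0.018 ]
len dir 47.649437017549566 [np.float64(0.047), np.float64(0.0716), np.float64(0.047), np.float64(0.0721)]
[(array([ 0.599 , -0.1887,  0.0165]), np.float64(0.0007)), (array([ 0.6331, -0.2204,  0.0156]), np.float64(0.001)), (array([ 0.5844, -0.2735,  0.0166]), np.float64(0.0013)), (array([ 0.5511, -0.2426,  0.0164]), np.float64(0.0028))]
[ 0.59189373 -0.23128917  0.01626191]
2.1 [-0.00638743  0.1475578   0.03883181]
```

Request:
{"fn": "move_arm", "kwargs": {"targets": [{"tx": -0.13,"ty": 0.5,"tz": 0.78,"twist": 0.06,"fingers": 62},{"tx": 0,"ty": 0.9,"tz": 0,"twist": 0,"fingers": 62},{"tx": 0,"ty": 0.9,"tz": 0,"twist": 0,"fingers": 62},{"tx": 0,"ty": 0.1,"tz": 0,"twist": 0,"fingers": 62},{"tx": 0,"ty": 0,"tz": 0,"twist": 0,"fingers": 62}]}}

```text
time: 2.72
tcp_pos: [0.5959, -0.2328, 0.048]
tcp_rot: [[0.731, 0.012, 0.682], [-0.682, -0.008, 0.731], [0.014, -1.0, 0.002]]
contact_force: [0.5, 0.6, -0.2]
grip_width: 0.726
```

```bash
cat > snap.py <<'E'
import sys
from h import *
n=sys.argv[1]
for k in sys.argv[2:]:
    c=cam(k);cv2.imwrite(f"pics/{n}_{k}.png",c["image"]);np.save(f"{n}_{k}.npy",c,allow_pickle=True)
s=state();print(s["time"],s["tcp_pos"].round(4),s["tcp_rot"].round(3).tolist(),s["contact_force"].round(1),s["grip_width"])
E
python3 snap.py a side wrist
python3 -c "
from h import *
c=np.load('a_side.npy',allow_pickle=True).item()
cv2.imwrite('pics/a_crop.png',cv2.resize(c['image'][290:410,300:440],None,fx=5,fy=5,interpolation=cv2.INTER_CUBIC))"
```

```text
2.825 [ 0.5962 -0.2329  0.0488] [[0.731, 0.013, 0.682], [-0.682, -0.009, 0.731], [0.015, -1.0, 0.002]] [ 0.1 -0.1  0.7] 0.7246514276496303
```

View pics/a_crop.png

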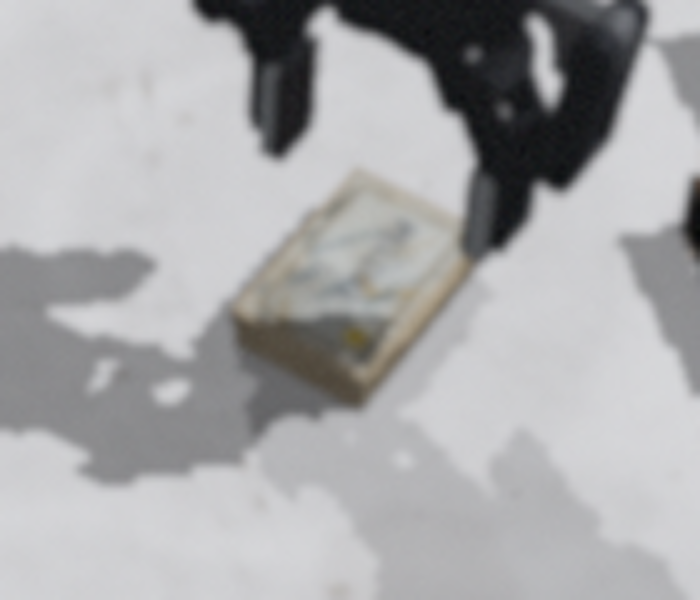

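View pics/a_wrist.png

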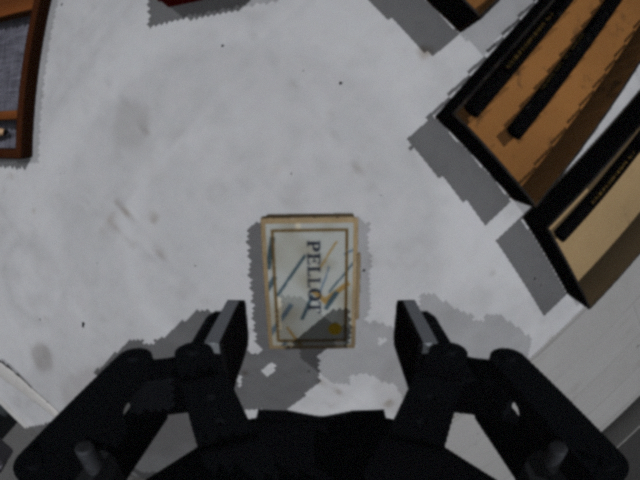

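The fingers straddle the tin about 30 mm above the lid. I'll work out where the real fingertips sit along the tool axis.

Run:
```python
from h import *
s=state();R=s["tcp_rot"];p=s["tcp_pos"]
sd=np.load('a_side.npy',allow_pickle=True).item();w=np.load('a_wrist.npy',allow_pickle=True).item()
for y in (-.01,-.005,0,.005):
  for x in (-.031,.031):
    for z in (-.011,.011):
      P=p+R@np.array([x,y,z]);print(y,x,z,((proj(sd,P)-[300,290])*5).round(),proj(w,P).round())
im=w["image"];cv2.imwrite("pics/a_w2.png",cv2.resize(im[280:400,180:460],None,fx=2.8,fy=2.8,interpolation=cv2.INTER_CUBIC))
```

```text
-0.01 -0.031 -0.011 [276. 153.] [248. 344.]
-0.01 -0.031 0.011 [315. 111.] [243. 297.]
-0.01 0.031 -0.011 [458. 246.] [394. 344.]
-0.01 0.031 0.011 [496. 200.] [398. 297.]
-0.005 -0.031 -0.011 [275. 165.] [250. 338.]
-0.005 -0.031 0.011 [315. 123.] [245. 292.]
-0.005 0.031 -0.011 [457. 258.] [392. 338.]
-0.005 0.031 0.011 [495. 212.] [396. 292.]
0 -0.031 -0.011 [274. 177.] [251. 333.]
0 -0.031 0.011 [314. 135.] [248. 288.]
0 0.031 -0.011 [455. 270.] [390. 333.]
0 0.031 0.011 [493. 224.] [394. 288.]
0.005 -0.031 -0.011 [274. 189.] [253. 327.]
0.005 -0.031 0.011 [313. 146.] [250. 283.]
0.005 0.031 -0.011 [454. 282.] [388. 327.]
0.005 0.031 0.011 [492. 236.] [392. 283.]
```

View pics/a_w2.png

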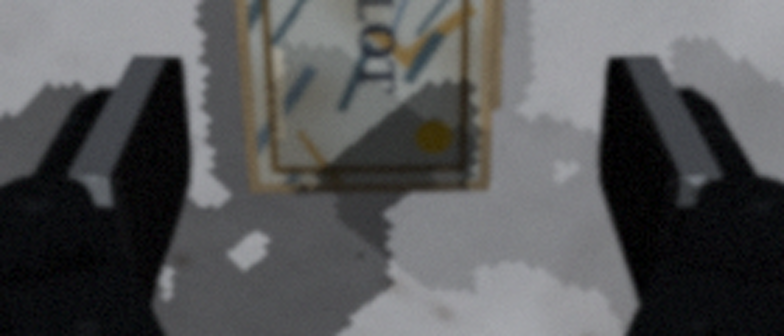

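Request:
{"fn": "move_arm", "kwargs": {"targets": [{"tx": -0.09,"ty": 0.3,"tz": -0.03,"twist": -0.08,"fingers": 62},{"tx": 0,"ty": 0.3,"tz": 0,"twist": 0,"fingers": 62},{"tx": 0,"ty": 0.1,"tz": 0,"twist": 0,"fingers": 62},{"tx": 0,"ty": 0,"tz": 0,"twist": 0,"fingers": 62}]}}

```text
time: 3.32
tcp_pos: [0.5938, -0.2325, 0.0146]
tcp_rot: [[0.739, 0.017, 0.674], [-0.674, -0.011, 0.739], [0.02, -1.0, 0.003]]
contact_force: [-0.2, 0.1, -0.3]
grip_width: 0.723
```

Request:
{"fn": "move_arm", "kwargs": {"targets": [{"tx": -0.05,"ty": 0.1,"tz": 0,"twist": 0,"fingers": 62},{"tx": 0,"ty": 0.05,"tz": 0,"twist": 0,"fingers": 62}]}}

```text
time: 3.58
tcp_pos: [0.5923, -0.2309, 0.007]
tcp_rot: [[0.739, 0.018, 0.674], [-0.674, -0.011, 0.739], [0.021, -1.0, 0.004]]
contact_force: [-0.1, -0.3, -0.1]
grip_width: 0.723
```

```bash
python3 snap.py b side
python3 -c "
from h import *
c=np.load('b_side.npy',allow_pickle=True).item()
cv2.imwrite('pics/b_crop.png',cv2.resize(c['image'][290:410,300:440],None,fx=5,fy=5,interpolation=cv2.INTER_CUBIC))"
```

```text
3.625 [ 0.5924 -0.231   0.0069] [[0.739, 0.018, 0.674], [-0.674, -0.011, 0.739], [0.021, -1.0, 0.004]] [ 0.3  0.5 -0.1] 0.7240245971552315
```

View pics/b_crop.png

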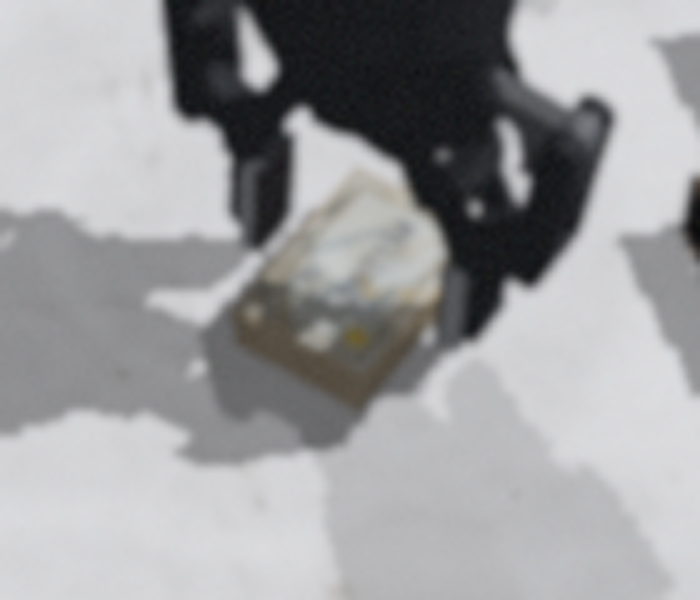

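The tips flank the upper part of the tin, so I'll close now.

Request:
{"fn": "move_arm", "kwargs": {"targets": [{"tx": 0,"ty": 0,"tz": 0,"twist": 0,"fingers": 44},{"tx": 0,"ty": 0,"tz": 0,"twist": 0,"fingers": 44},{"tx": 0,"ty": 0,"tz": 0,"twist": 0,"fingers": 44}], "squeeze": 35}}

```text
time: 4.0
tcp_pos: [0.5929, -0.2312, 0.0076]
tcp_rot: [[0.739, 0.019, 0.674], [-0.674, -0.012, 0.739], [0.022, -1.0, 0.004]]
contact_force: [-0.2, 0.0, -0.5]
grip_width: 0.544
```

```bash
python3 snap.py c side
python3 -c "
from h import *
c=np.load('c_side.npy',allow_pickle=True).item()
s=state();R=s['tcp_rot'];p=s['tcp_pos']
for y in (-.01,-.005,0):print(y,[((proj(c,p+R@np.array([x,y,-.011]))-[300,290])*5).round() for x in (-.0245,.0245)])
cv2.imwrite('pics/c_crop.png',cv2.resize(c['image'][290:410,300:440],None,fx=5,fy=5,interpolation=cv2.INTER_CUBIC))"
```

```text
4.05 [ 0.5929 -0.2312  0.0076] [[0.739, 0.019, 0.674], [-0.674, -0.012, 0.739], [0.022, -1.0, 0.004]] [-0.2  0.2 -0.2] 0.5407384770497649
-0.01 [array([274., 255.]), array([414., 327.])]
-0.005 [array([274., 267.]), array([413., 338.])]
0 [array([273., 278.]), array([412., 349.])]
```

View pics/c_crop.png

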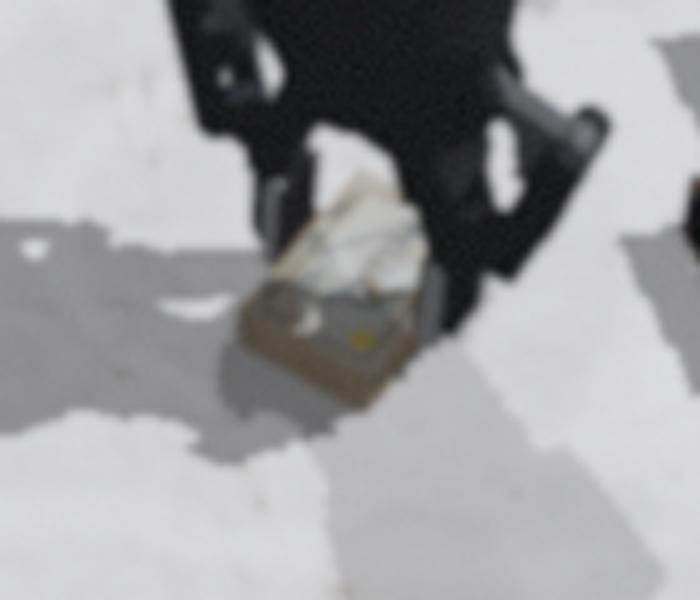

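Request:
{"fn": "move_arm", "kwargs": {"targets": [{"tx": 0,"ty": -0.3,"tz": 0,"twist": 0,"fingers": 44},{"tx": 0,"ty": -0.8,"tz": 0,"twist": 0,"fingers": 44},{"tx": 0,"ty": -0.9,"tz": 0,"twist": 0,"fingers": 44},{"tx": 0,"ty": -0.5,"tz": 0,"twist": 0,"fingers": 44},{"tx": 0,"ty": 0,"tz": 0,"twist": 0,"fingers": 44}]}}

```text
time: 4.68
tcp_pos: [0.5908, -0.2299, 0.1399]
tcp_rot: [[0.739, 0.02, 0.674], [-0.674, -0.013, 0.739], [0.023, -1.0, 0.004]]
contact_force: [0.5, -0.2, -0.4]
grip_width: 0.546
```

```bash
python3 snap.py d side wrist
python3 -c "
from h import *
c=np.load('d_side.npy',allow_pickle=True).item()
cv2.imwrite('pics/d_crop.png',cv2.resize(c['image'][210:390,280:460],None,fx=3.3,fy=3.3,interpolation=cv2.INTER_CUBIC))"
```

```text
4.775 [ 0.5892 -0.229   0.1366] [[0.739, 0.016, 0.674], [-0.674, -0.01, 0.739], [0.019, -1.0, 0.003]] [-0.2  0.1 -0.4] 0.546073411809781
```

View pics/d_crop.png

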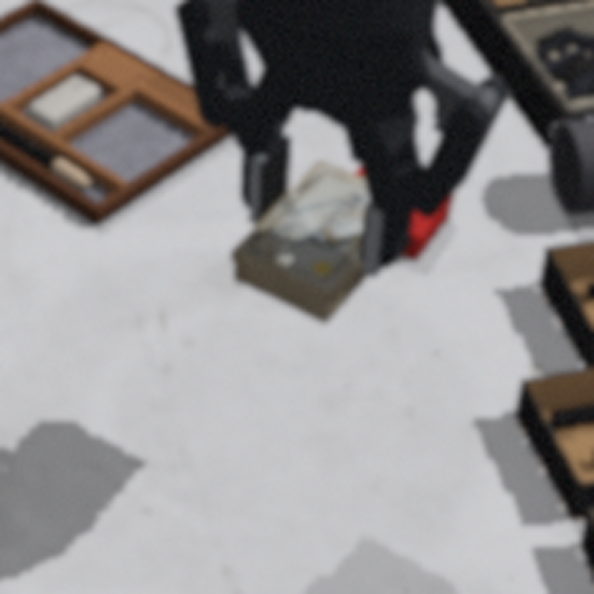

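View pics/d_wrist.png

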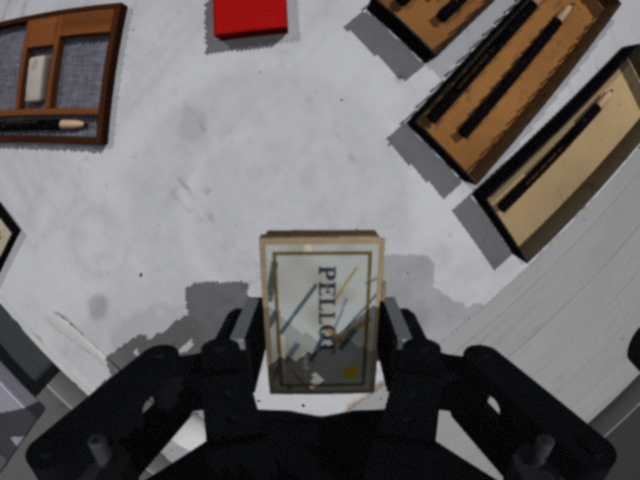

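The tin is held level and came clear of the table. Next I'll move to a view over the tray.

Request:
{"fn": "move_arm", "kwargs": {"targets": [{"tx": -0.7,"ty": 0,"tz": 0.3,"twist": 0,"fingers": 44},{"tx": -0.9,"ty": 0,"tz": 0.32,"twist": 0,"fingers": 44},{"tx": -0.9,"ty": 0,"tz": 0.32,"twist": 0,"fingers": 44},{"tx": -0.9,"ty": 0,"tz": 0.32,"twist": 0,"fingers": 44},{"tx": -0.9,"ty": 0,"tz": 0.32,"twist": 0,"fingers": 44},{"tx": -0.9,"ty": 0,"tz": 0.32,"twist": 0,"fingers": 44},{"tx": -0.6,"ty": 0,"tz": 0.2,"twist": 0,"fingers": 44},{"tx": 0,"ty": 0,"tz": 0,"twist": 0.55,"fingers": 44},{"tx": 0,"ty": 0,"tz": 0,"twist": 0.55,"fingers": 44},{"tx": 0,"ty": 0,"tz": 0,"twist": 0,"fingers": 44}]}}

```text
time: 6.02
tcp_pos: [0.4278, 0.0545, 0.1139]
tcp_rot: [[0.624, -0.015, 0.782], [-0.782, -0.004, 0.624], [-0.007, -1.0, -0.014]]
contact_force: [0.5, 0.6, -0.8]
grip_width: 0.541
```

```bash
python3 snap.py e wrist side
```

```text
6.125 [0.4281 0.0543 0.1142] [[0.624, -0.015, 0.781], [-0.781, -0.004, 0.624], [-0.006, -1.0, -0.014]] [ 0.2 -0.9  0.3] 0.5432550157657419
```

View pics/e_wrist.png

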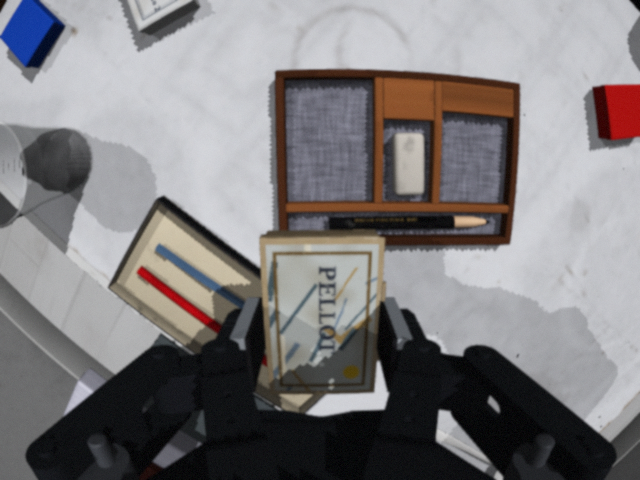

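Run:
```python
from h import *
c=np.load('e_wrist.npy',allow_pickle=True).item()
cv2.imwrite('pics/e_crop.png',cv2.resize(c['image'][60:260,265:530],None,fx=3,fy=3,interpolation=cv2.INTER_CUBIC))
```

```text
(no output)
```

View pics/e_crop.png

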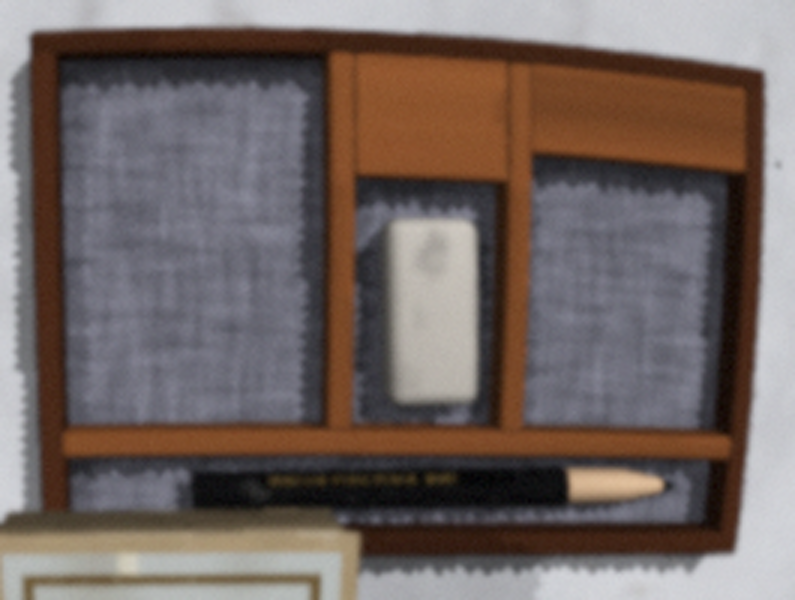

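Run:
```python
from h import *
c=np.load('e_wrist.npy',allow_pickle=True).item();sd=np.load('e_side.npy',allow_pickle=True).item()
f=lambda p:(p[0]/3+265,p[1]/3+60)
names={"o++":(33,34,.0595,.085),"o+-":(763,73,.0595,-.085),"o--":(734,552,-.0595,-.085),
"t++":(58,57,.0535,.079),"t+-":(330,52,.0535,.021),"t--":(330,430,-.0295,.021),"t-+":(62,430,-.0295,.079),
"p++":(530,157,.0335,-.025),"p+-":(746,172,.0335,-.079),"p--":(733,436,-.0295,-.079),"p-+":(525,430,-.0295,-.025)}
W=[];M=[]
for k,(u,v,x,y) in names.items():
    P=onz(c,f((u,v)),.013);W.append(P[:2]);M.append((x,y));
W=np.array(W);M=np.array(M)
# rigid fit (Kabsch)
wc,mc=W.mean(0),M.mean(0);H=(M-mc).T@(W-wc);a=np.arctan2(H[0,1]-H[1,0],H[0,0]+H[1,1])
R=np.array([[np.cos(a),-np.sin(a)],[np.sin(a),np.cos(a)]]);t=wc-R@mc
print("yaw",np.degrees(a),"t",t);print(dict(zip(names,((W-(M@R.T+t))*1000).round(1).tolist())))
for n,q in(("tin_bay",(.012,.05)),("pack_bay",(.002,-.052))):print(n,R@np.array(q)+t)
g=lambda p:(p[0]/3+180,p[1]/3+130)
for k,s in (("o++",(333,240)),("o+-",(517,350)),("o--",(388,438))):
    print(k,tri(c,f(names[k][:2]),sd,g(s)))
np.save("tray.npy",[t[0],t[1],a])
s=state();print(s["tcp_pos"],np.degrees(np.arctan2(s["tcp_rot"][1,0],s["tcp_rot"][0,0])))
# pack pixels
cv2.imwrite('pics/e_pack.png',cv2.resize(c['image'][0:60,100:220],None,fx=5,fy=5,interpolation=cv2.INTER_CUBIC))
# tin in hand
cv2.imwrite('pics/e_tin.png',cv2.resize(c['image'][220:410,220:420],None,fx=3,fy=3,interpolation=cv2.INTER_CUBIC))
```

```text
yaw 39.26805816969607 t [0.50844078 0.04681751]
{'o++': [-0.1, -0.7], 'o+-': [-1.1, 0.0], 'o--': [-0.1, 0.7], 't++': [-0.1, 0.2], 't+-': [0.8, 0.3], 't--': [0.2, -0.6], 't-+': [-0.5, 1.2], 'p++': [-0.9, 0.2], 'p+-': [0.9, -0.1], 'p--': [0.7, -1.1], 'p-+': [0.3, -0.1]}
tin_bay [0.48608363 0.09312256]
pack_bay [0.54290253 0.00782536]
o++ (array([0.500992  , 0.15065502, 0.00789645]), np.float64(0.00025524630008996973))
o+- (array([0.60706864, 0.01744   , 0.00916054]), np.float64(0.003727334784252564))
o-- (array([ 0.51613338, -0.05812292,  0.00953213]), np.float64(0.0008172652050510954))
[0.42810616 0.05427994 0.11421366] -51.39206948340414
```

View pics/e_tin.png

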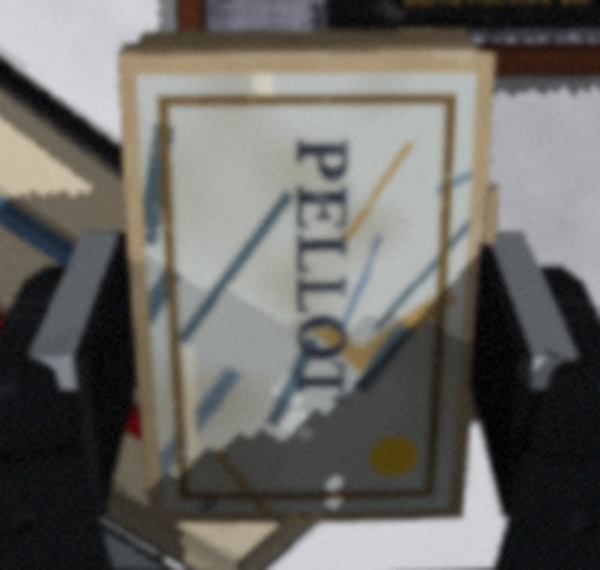

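Fit residuals are at most about 1.3 mm, but the side and wrist estimates of the tray's y disagree by about 7 mm. I'll check by projecting the rim corners into the side and scene views.

Run:
```python
from h import *
c1=cam("scene");sd=np.load('e_side.npy',allow_pickle=True).item();w=np.load('e_wrist.npy',allow_pickle=True).item()
x,y,a=np.load("tray.npy");R=np.array([[np.cos(a),-np.sin(a)],[np.sin(a),np.cos(a)]])
M=[(.0595,.085),(.0595,-.085),(-.0595,-.085),(-.0595,.085),(.0535,.079),(.0535,.021),(-.0295,.021),(-.0295,.079)]
out=[]
for c,o,wd,hg,k,n in ((sd,(230,190),140,100,4,"side"),(c1,(265,230),105,60,5,"scene")):
    im=cv2.resize(c["image"][o[1]:o[1]+hg,o[0]:o[0]+wd],None,fx=k,fy=k,interpolation=cv2.INTER_CUBIC)
    for m in M:
        for z,col in((.013,(0,255,0)),):
            p=R@np.array(m)+[x,y];q=(proj(c,[*p,z])-o+.5)*k
            cv2.circle(im,tuple(int(t) for t in q),3,col,-1)
    cv2.imwrite(f"pics/chk_{n}.png",im)
```

```text
(no output)
```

View pics/chk_side.png

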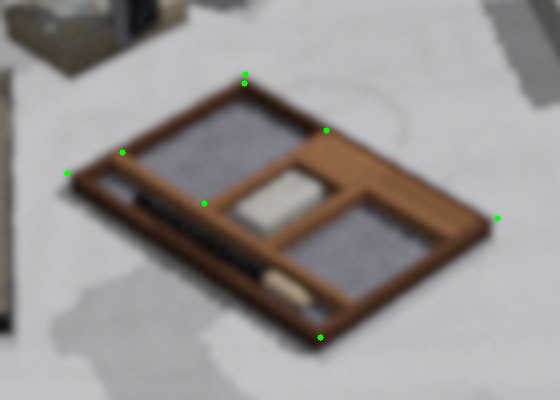

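View pics/chk_scene.png

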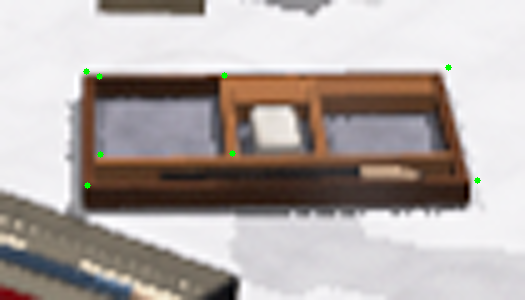

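Run:
```python
from h import *
w=np.load('e_wrist.npy',allow_pickle=True).item()
s=state();R=s["tcp_rot"];p=s["tcp_pos"]
for W in ([(122,55),(495,55),(463,515),(150,515)],):
    W=[((a+.5)/3-.5+220,(b+.5)/3-.5+220) for a,b in W]
    A=np.array([onz(w,q,p[2]+.0104) for q in W]);T=(A-p)@R
    print(T.round(4),T.mean(0));d=T[0]+T[1]-T[2]-T[3];print(np.degrees(np.arctan2(d[0],d[2])),[np.linalg.norm(T[i]-T[(i+1)%4]).round(4) for i in range(4)])
```

```text
[[-0.0228 -0.0107  0.0355]
 [ 0.0235 -0.011   0.0356]
 [ 0.0238 -0.0101 -0.0363]
 [-0.0235 -0.0098 -0.0365]] [ 0.00025199 -0.0103971  -0.00041096]
0.14024019595464024 [np.float64(0.0463), np.float64(0.0719), np.float64(0.0472), np.float64(0.072)]
```

The held tin's centre measures at tool (0,0) from the wrist camera, with correct sizes. That means the wrist camera is consistent with the hand, so I'll use its tray pose.

Request:
{"fn": "move_arm", "kwargs": {"targets": [{"tx": 0.06,"ty": 0,"tz": 0.6,"twist": -0.08,"fingers": 44},{"tx": 0.06,"ty": 0,"tz": 0.6,"twist": 0,"fingers": 44},{"tx": 0,"ty": 0.5,"tz": 0.2,"twist": 0,"fingers": 44},{"tx": 0,"ty": 0.6,"tz": 0,"twist": 0,"fingers": 44},{"tx": 0,"ty": 0,"tz": 0,"twist": 0,"fingers": 44}]}}

```text
time: 6.8
tcp_pos: [0.4888, 0.0934, 0.0569]
tcp_rot: [[0.635, -0.013, 0.773], [-0.773, -0.004, 0.635], [-0.005, -1.0, -0.013]]
contact_force: [0.1, 0.4, 0.1]
grip_width: 0.542
```

```bash
python3 snap.py f wrist side
cat > delta.py <<'E'
import sys
from h import *
x,y,z,ang=map(float,sys.argv[1:5])
s=state();R=s["tcp_rot"];d=np.array([x,y,z])-s["tcp_pos"]
cur=np.degrees(np.arctan2(R[1,0],R[0,0]));print("units tx,ty,tz",(R.T@d/.05).round(3),"twist",-(ang-cur)/8,"cur",cur, "tilt",R[2,[0,2]].round(4))
E
python3 delta.py .4861 .0931 .0106 -50.73
```

```text
6.9 [0.4911 0.0934 0.0596] [[0.634, -0.008, 0.773], [-0.773, -0.004, 0.634], [-0.002, -1.0, -0.009]] [0.2 0.8 1.1] 0.5453107095584329
units tx,ty,tz [-0.057  0.981 -0.072] twist 0.012539843499204117 cur -50.629681252006364 tilt [-0.0021 -0.0085]
```

View pics/f_wrist.png

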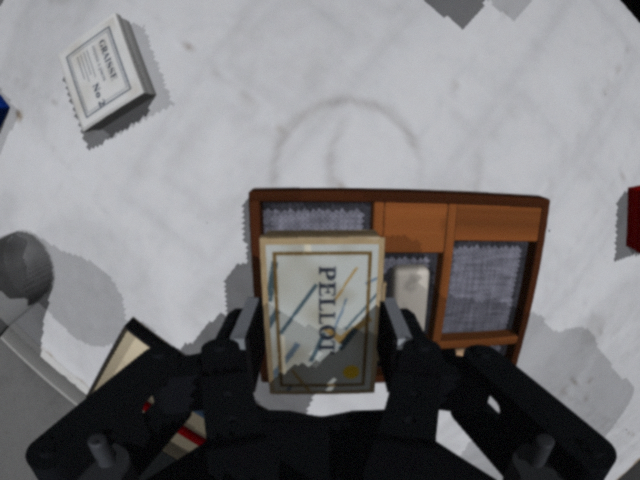

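View pics/f_side.png

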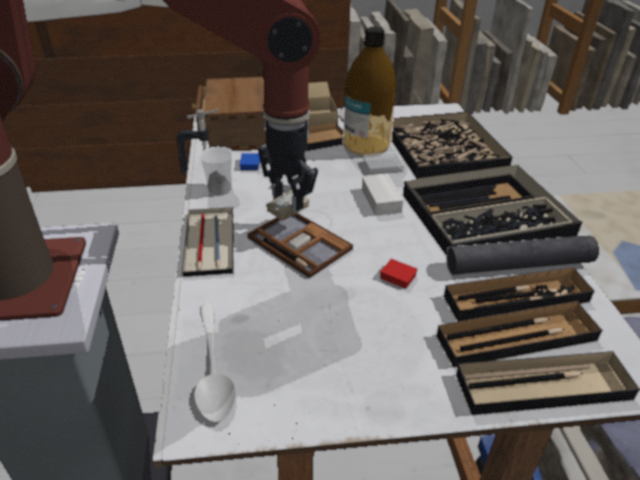

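Run:
```python
from h import *
c=np.load('f_wrist.npy',allow_pickle=True).item()
cv2.imwrite('pics/f_crop.png',cv2.resize(c['image'][175:395,240:560],None,fx=2.5,fy=2.5,interpolation=cv2.INTER_CUBIC))
cv2.imwrite('pics/f_pack.png',cv2.resize(c['image'][0:160,40:180],None,fx=4,fy=4,interpolation=cv2.INTER_CUBIC)[:600])
```

```text
(no output)
```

View pics/f_crop.png

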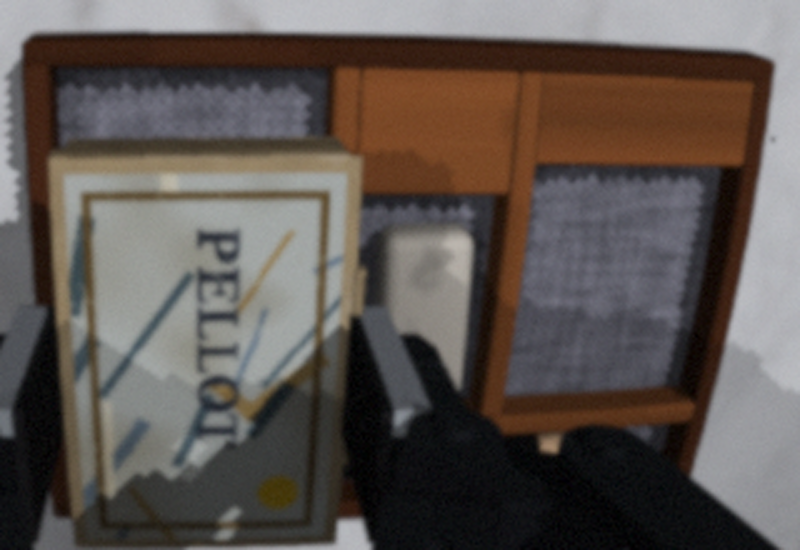

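View pics/f_pack.png

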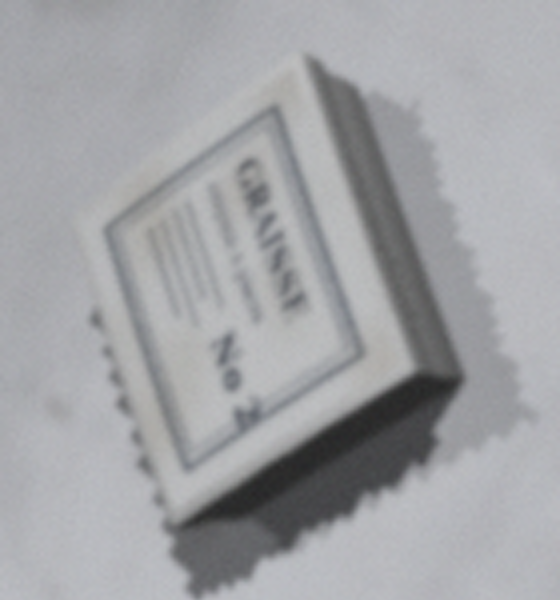

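View pics/e_pack.png

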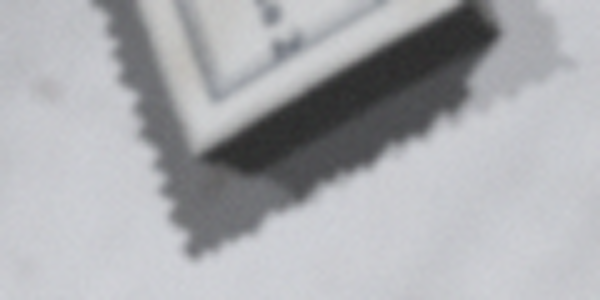

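```bash
cat > fit.py <<'E'
from h import *
def kabsch(M,W):
    M=np.array(M);W=np.array(W);wc,mc=W.mean(0),M.mean(0);H=(M-mc).T@(W-wc);a=np.arctan2(H[0,1]-H[1,0],H[0,0]+H[1,1])
    R=np.array([[np.cos(a),-np.sin(a)],[np.sin(a),np.cos(a)]]);t=wc-R@mc
    return R,t,a,W-(M@R.T+t)
E
python3 - <<'E'
from fit import *
c=np.load('f_wrist.npy',allow_pickle=True).item();e=np.load('e_wrist.npy',allow_pickle=True).item()
f=lambda p,o,k:((p[0]+.5)/k-.5+o[0],(p[1]+.5)/k-.5+o[1])
N=[(25,36,.0595,.085),(772,62,.0595,-.085),(52,66,.0535,.079),(332,66,.0535,.021),(540,163,.0335,-.025),(744,166,.0335,-.079),(693,393,-.0295,-.079),(505,397,-.0295,-.025)]
W=[onz(c,f(n,(240,175),2.5),.013)[:2] for n in N];M=[n[2:] for n in N]
R,t,a,r=kabsch(M,W);print(np.degrees(a),t,(r*1000).round(1).tolist(),R@[.012,.05]+t,R@[.002,-.052]+t)
# height from two wrist views: o++, o+-, t++, t+-
E_=[(33,34),(763,73),(58,57),(330,52),(530,157),(746,172),(733,436),(525,430)]
for n,q in zip(N,E_):
    P,g=tri(c,f(n,(240,175),2.5),e,f(q,(265,60),3));print(P.round(4),g.round(4))
# pack
L=[(80,220),(305,52),(418,375),(172,525)]
A=np.array([onz(c,f(l,(40,0),4),.019) for l in L]);print(A.round(4),A.mean(0),[np.linalg.norm(A[i]-A[(i+1)%4]).round(4) for i in range(4)])
d=A[0]+A[1]-A[2]-A[3];print("dir 0-1 to 2-3",np.degrees(np.arctan2(d[1],d[0])))
print(tri(c,f((172,525),(40,0),4),e,f((200,157),(100,0),5)))
E
```

```text
39.22049997478179 [0.50931634 0.04788064] [[0.1, -0.5], [-1.9, -0.4], [-0.5, -0.3], [-0.7, 0.2], [-0.1, -1.1], [-0.1, -1.4], [0.5, 1.1], [2.8, 2.3]] [0.48699763 0.09420423] [0.54374572 0.0088599 ]
[0.5008 0.151  0.0086] 0.0004
[0.6074 0.0189 0.0125] 0.0001
[0.4999 0.1427 0.0113] 0.0
[0.5371 0.0979 0.0133] 0.0008
[0.5505 0.0482 0.0111] 0.0015
[0.5847 0.0076 0.0145] 0.0002
[ 0.537  -0.0365  0.0073] 0.001
[0.5025 0.0048 0.002 ] 0.0003
[[0.4965 0.293  0.019 ]
 [0.5343 0.2731 0.019 ]
 [0.5086 0.227  0.019 ]
 [0.4705 0.249  0.019 ]] [0.50246398 0.26051178 0.019     ] [np.float64(0.0428), np.float64(0.0528), np.float64(0.044), np.float64(0.051)]
dir 0-1 to 2-3 60.10848617554309
(array([0.47097195, 0.24791639, 0.01977669]), np.float64(0.001132665132462712))
```

Request:
{"fn": "move_arm", "kwargs": {"targets": [{"tx": -0.06,"ty": 0.3,"tz": -0.07,"twist": 0,"fingers": 44},{"tx": 0,"ty": 0.25,"tz": 0,"twist": 0,"fingers": 44},{"tx": 0,"ty": 0,"tz": 0,"twist": 0,"fingers": 44}]}}

```text
time: 7.28
tcp_pos: [0.4876, 0.0931, 0.0329]
tcp_rot: [[0.634, -0.004, 0.773], [-0.773, -0.004, 0.634], [0.0, -1.0, -0.005]]
contact_force: [-0.6, -0.1, -0.5]
grip_width: 0.543
```

```bash
python3 snap.py g wrist;python3 delta.py .4866 .0935 .0115 -50.75
python3 - <<'E'
from h import *
c=np.load('g_wrist.npy',allow_pickle=True).item()
cv2.imwrite('pics/g_crop.png',cv2.resize(c['image'][190:410,220:500],None,fx=2.7,fy=2.7,interpolation=cv2.INTER_CUBIC))
E
```

```text
7.325 [0.488  0.0932 0.0333] [[0.634, -0.003, 0.773], [-0.773, -0.004, 0.634], [0.001, -1.0, -0.005]] [-0.1  0.4  0.1] 0.542265690791624
units tx,ty,tz [-0.023  0.437 -0.015] twist 0.014347019805613037 cur -50.635223841555096 tilt [ 0.0009 -0.0046]
```

View pics/g_crop.png

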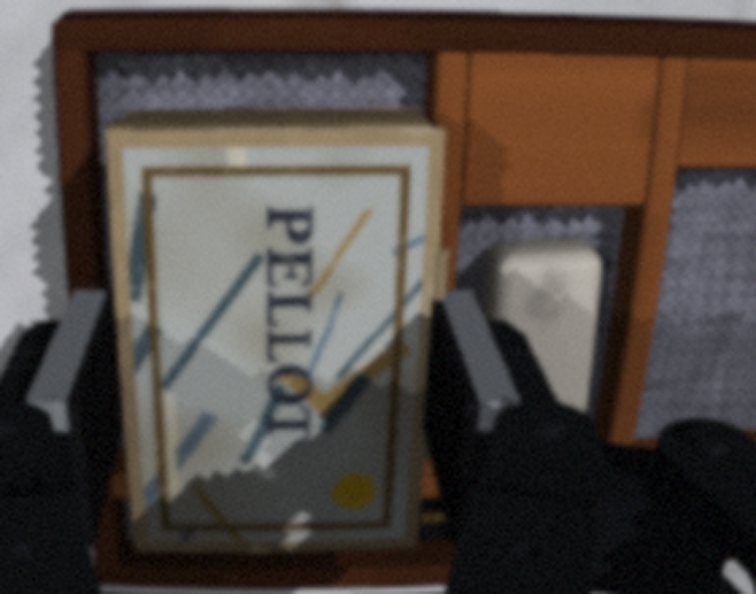

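Request:
{"fn": "move_arm", "kwargs": {"targets": [{"tx": -0.03,"ty": 0.25,"tz": -0.02,"twist": 0,"fingers": 44},{"tx": 0,"ty": 0.12,"tz": 0,"twist": 0,"fingers": 44},{"tx": 0,"ty": 0,"tz": 0,"twist": 0,"fingers": 44}]}}

```text
time: 7.7
tcp_pos: [0.4865, 0.0936, 0.014]
tcp_rot: [[0.634, -0.002, 0.773], [-0.773, -0.004, 0.634], [0.001, -1.0, -0.004]]
contact_force: [0.7, -0.6, -0.4]
grip_width: 0.54
```

```bash
python3 snap.py i wrist side;python3 delta.py .4866 .0935 .0115 -50.75
python3 - <<'E'
from h import *
c=np.load('i_wrist.npy',allow_pickle=True).item()
a=cv2.resize(c['image'][190:410,220:500],None,fx=2.7,fy=2.7,interpolation=cv2.INTER_CUBIC)
cv2.imwrite('pics/i_crop.png',a)
c=np.load('i_side.npy',allow_pickle=True).item()
cv2.imwrite('pics/i_s.png',cv2.resize(c['image'][150:290,230:370],None,fx=4,fy=4,interpolation=cv2.INTER_CUBIC))
E
```

```text
7.8 [0.4869 0.0937 0.0145] [[0.634, -0.001, 0.773], [-0.773, -0.004, 0.634], [0.002, -1.0, -0.003]] [-0.1 -0.4 -0.3] 0.5451548792858221
units tx,ty,tz [-0.001  0.06  -0.006] twist 0.014980381522037511 cur -50.6301569478237 tilt [ 0.0018 -0.0034]
```

View pics/i_crop.png

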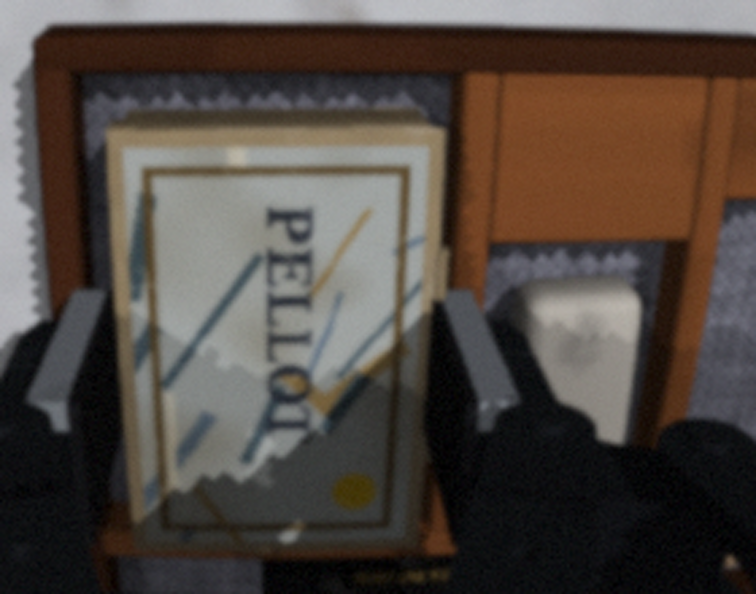

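View pics/i_s.png

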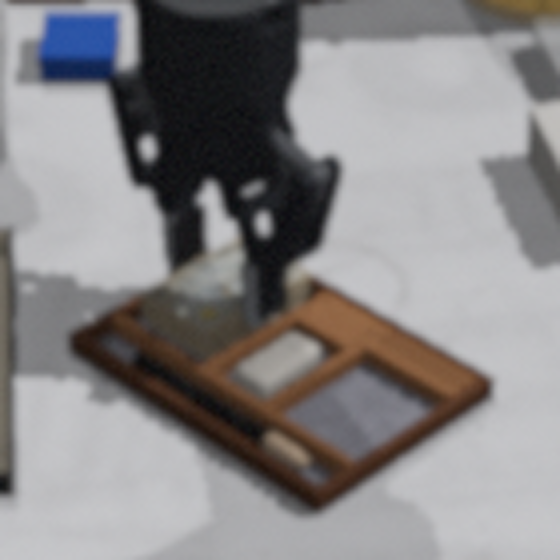

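Request:
{"fn": "move_arm", "kwargs": {"targets": [{"tx": -0.01,"ty": 0.07,"tz": 0,"twist": 0,"fingers": 44},{"tx": 0,"ty": 0,"tz": 0,"twist": 0,"fingers": 44}]}}

```text
time: 8.05
tcp_pos: [0.487, 0.0941, 0.0112]
tcp_rot: [[0.634, -0.001, 0.773], [-0.773, -0.003, 0.634], [0.002, -1.0, -0.003]]
contact_force: [-0.9, 1.0, -0.6]
grip_width: 0.546
```

Request:
{"fn": "move_arm", "kwargs": {"targets": [{"tx": 0,"ty": 0,"tz": 0,"twist": 0,"fingers": 58},{"tx": 0,"ty": 0,"tz": 0,"twist": 0,"fingers": 58},{"tx": 0,"ty": -0.4,"tz": 0,"twist": 0,"fingers": 58},{"tx": 0,"ty": -0.9,"tz": 0,"twist": 0,"fingers": 62},{"tx": 0,"ty": -0.9,"tz": 0,"twist": 0,"fingers": 62},{"tx": 0,"ty": 0,"tz": -0.6,"twist": 0,"fingers": 62},{"tx": 0,"ty": 0,"tz": 0,"twist": 0,"fingers": 62}]}}

```text
time: 8.93
tcp_pos: [0.4637, 0.0751, 0.1254]
tcp_rot: [[0.635, 0.0, 0.773], [-0.773, -0.004, 0.635], [0.003, -1.0, -0.002]]
contact_force: [0.3, 0.9, -0.1]
grip_width: 0.725
```

```bash
python3 snap.py j wrist side
```

```text
9.025 [0.4655 0.0756 0.1259] [[0.635, 0.002, 0.773], [-0.773, -0.003, 0.635], [0.004, -1.0, -0.0]] [ 1.  -0.2  0.2] 0.7251022516419301
```

View pics/j_wrist.png

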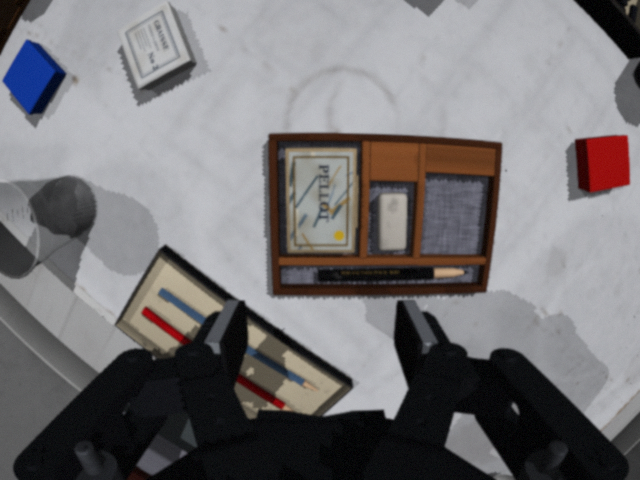

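The tin lies in its bay and the eraser and pencil are undisturbed. Next is the pack.

Request:
{"fn": "move_arm", "kwargs": {"targets": [{"tx": -0.55,"ty": 0,"tz": 0.55,"twist": 0,"fingers": 62},{"tx": -0.7,"ty": 0,"tz": 0.7,"twist": 0,"fingers": 62},{"tx": -0.7,"ty": 0,"tz": 0.7,"twist": 0,"fingers": 62},{"tx": -0.1,"ty": 0,"tz": 0.1,"twist": -0.85,"fingers": 62},{"tx": 0,"ty": 0,"tz": 0,"twist": -0.9,"fingers": 62},{"tx": 0,"ty": 0,"tz": 0,"twist": -0.85,"fingers": 62},{"tx": 0,"ty": 0,"tz": 0,"twist": 0,"fingers": 62}]}}

```text
time: 9.9
tcp_pos: [0.4821, 0.2281, 0.1219]
tcp_rot: [[0.873, 0.0, 0.488], [-0.488, -0.003, 0.873], [0.002, -1.0, -0.003]]
contact_force: [-0.3, 0.2, -0.9]
grip_width: 0.726
```

```bash
python3 snap.py k wrist side; python3 delta.py .5025 .2605 .03 -29.9
python3 - <<'E'
from h import *
s=np.load('k_side.npy',allow_pickle=True).item();print("cup",onz(s,(217,191),0),onz(s,(217,191),0))
E
```

```text
10.0 [0.4821 0.2278 0.122 ] [[0.872, 0.0, 0.489], [-0.489, -0.003, 0.872], [0.002, -1.0, -0.003]] [-0.7  0.1  0.4] 0.7256981581367592
units tx,ty,tz [0.032 1.839 0.775] twist 0.07429122647397834 cur -29.305670188208172 tilt [ 0.0018 -0.0026]
cup [0.34774404 0.25154267 0.        ] [0.34774404 0.25154267 0.        ]
```

View pics/k_wrist.png

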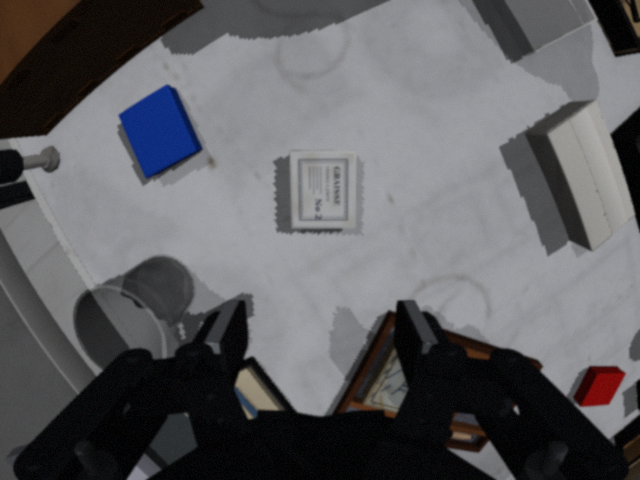

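Run:
```python
from h import *
c=np.load('k_wrist.npy',allow_pickle=True).item()
cv2.imwrite('pics/k_crop.png',cv2.resize(c['image'][135:250,260:380],None,fx=5,fy=5,interpolation=cv2.INTER_CUBIC))
```

```text
(no output)
```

View pics/k_crop.png

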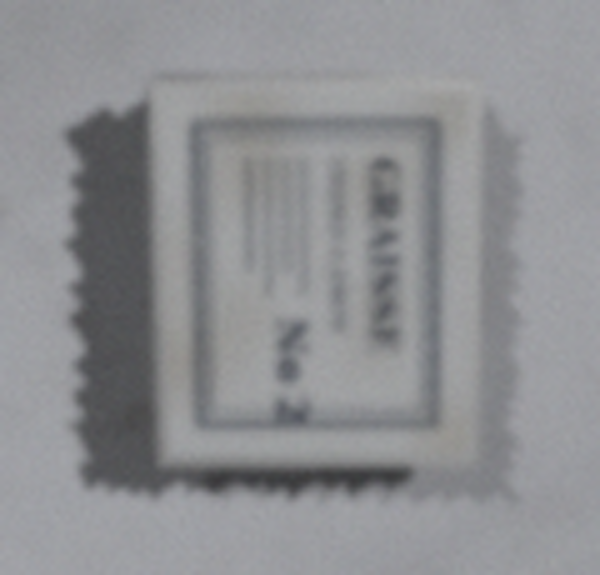

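Run:
```python
from h import *
c=np.load('k_wrist.npy',allow_pickle=True).item();f=np.load('f_wrist.npy',allow_pickle=True).item()
L=[((a+.5)/5-.5+260,(b+.5)/5-.5+135) for a,b in [(150,83),(484,83),(477,467),(160,467)]]
F=[((a+.5)/4-.5+40,(b+.5)/4-.5) for a,b in [(80,220),(305,52),(418,375),(172,525)]]
A=np.array([onz(c,l,.019) for l in L]);print(A.round(4),A.mean(0),[np.linalg.norm(A[i]-A[(i+1)%4]).round(4) for i in range(4)])
for i,j in((0,3),(1,2)):
  d=A[i]-A[j];print(np.degrees(np.arctan2(d[1],d[0])))
print([ (t[0].round(4),t[1].round(4)) for t in (tri(c,l,f,m) for l,m in zip(L,F))])
```

```text
[[0.4958 0.2937 0.019 ]
 [0.5342 0.2723 0.019 ]
 [0.5087 0.2266 0.019 ]
 [0.4708 0.2478 0.019 ]] [0.50236921 0.26009239 0.019     ] [np.float64(0.044), np.float64(0.0523), np.float64(0.0434), np.float64(0.0523)]
61.40181441612726
60.77399077700584
[(array([0.4959, 0.2938, 0.018 ]), np.float64(0.0005)), (array([0.5343, 0.2724, 0.0199]), np.float64(0.0002)), (array([0.5087, 0.2267, 0.0195]), np.float64(0.0)), (array([0.4711, 0.2481, 0.0206]), np.float64(0.0001))]
```

Request:
{"fn": "move_arm", "kwargs": {"targets": [{"tx": 0.02,"ty": 0.3,"tz": 0.7,"twist": -0.04,"fingers": 60},{"tx": 0,"ty": 0.6,"tz": 0.1,"twist": 0,"fingers": 60},{"tx": 0,"ty": 0.6,"tz": 0,"twist": 0,"fingers": 60},{"tx": 0,"ty": 0.1,"tz": 0,"twist": 0,"fingers": 60},{"tx": 0,"ty": 0,"tz": 0,"twist": 0,"fingers": 60}]}}

```text
time: 10.62
tcp_pos: [0.5054, 0.2634, 0.0411]
tcp_rot: [[0.87, 0.003, 0.494], [-0.494, -0.002, 0.87], [0.004, -1.0, -0.0]]
contact_force: [0.2, -0.3, 0.3]
grip_width: 0.704
```

```bash
python3 snap.py l wrist; python3 delta.py .5024 .2602 .0075 -29.0
```

```text
10.675 [0.5054 0.2633 0.0414] [[0.87, 0.003, 0.494], [-0.494, -0.002, 0.87], [0.004, -1.0, -0.0]] [-1.2 -0.3  0.6] 0.699327679388018
units tx,ty,tz [-0.023  0.677 -0.084] twist -0.07207271493721068 cur -29.576581719497685 tilt [ 0.0039 -0.0002]
```

View pics/l_wrist.png

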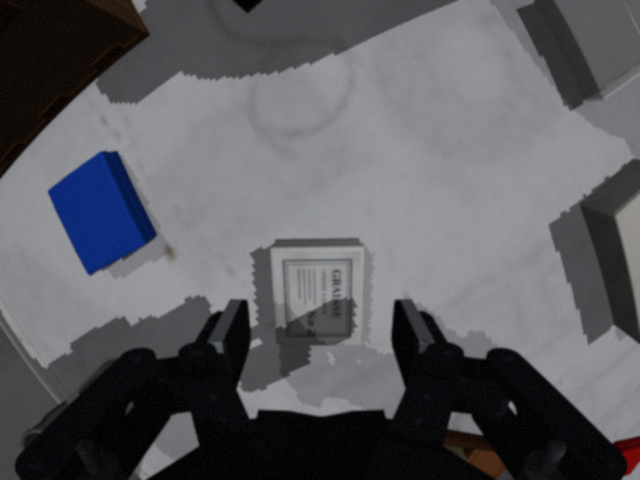

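The pack sits centred between the open fingers, with its lid spanning about (272,247)–(365,345). I'll descend.

Request:
{"fn": "move_arm", "kwargs": {"targets": [{"tx": -0.02,"ty": 0.3,"tz": -0.08,"twist": -0.07,"fingers": 60},{"tx": 0,"ty": 0.25,"tz": 0,"twist": 0,"fingers": 60},{"tx": 0,"ty": 0.08,"tz": 0,"twist": 0,"fingers": 60},{"tx": 0,"ty": 0,"tz": 0,"twist": 0,"fingers": 60}]}}

```text
time: 11.18
tcp_pos: [0.504, 0.2603, 0.0101]
tcp_rot: [[0.874, 0.007, 0.485], [-0.485, -0.001, 0.874], [0.006, -1.0, 0.003]]
contact_force: [-0.5, 0.2, -0.4]
grip_width: 0.703
```

```bash
python3 delta.py .5024 .2602 .0075 -29.0
```

```text
units tx,ty,tz [-0.027  0.051 -0.018] twist -0.004431485987304473 cur -29.035451887898436 tilt [0.0064 0.0026]
```

Request:
{"fn": "move_arm", "kwargs": {"targets": [{"tx": -0.03,"ty": 0.05,"tz": -0.02,"twist": 0,"fingers": 60},{"tx": 0,"ty": 0,"tz": 0,"twist": 0,"fingers": 39},{"tx": 0,"ty": 0,"tz": 0,"twist": 0,"fingers": 39},{"tx": 0,"ty": 0,"tz": 0,"twist": 0,"fingers": 39},{"tx": 0,"ty": 0,"tz": 0,"twist": 0,"fingers": 39}]}}

```text
time: 11.8
tcp_pos: [0.5027, 0.2605, 0.0082]
tcp_rot: [[0.874, 0.008, 0.485], [-0.485, -0.0, 0.874], [0.007, -1.0, 0.004]]
contact_force: [-0.4, -0.9, -1.2]
grip_width: 0.503
```

```bash
python3 snap.py m wrist
```

```text
11.85 [0.5026 0.2605 0.0082] [[0.874, 0.008, 0.485], [-0.485, -0.0, 0.874], [0.007, -1.0, 0.004]] [ 0.1 -0.3  0. ] 0.5032915527856417
```

View pics/m_wrist.png

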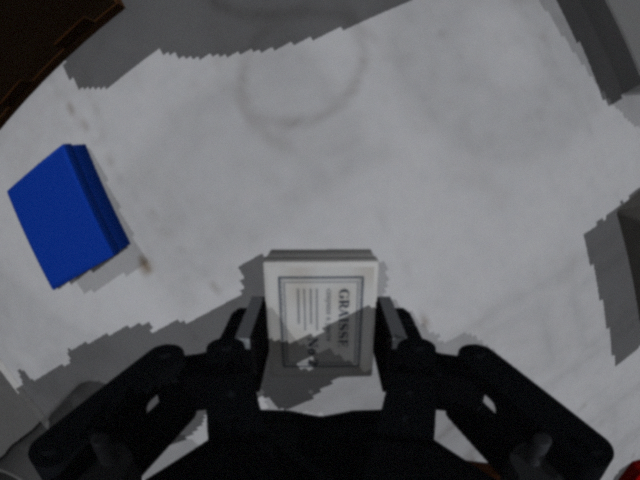

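Request:
{"fn": "move_arm", "kwargs": {"targets": [{"tx": 0,"ty": -0.3,"tz": 0,"twist": 0,"fingers": 39},{"tx": 0,"ty": -0.8,"tz": 0,"twist": 0,"fingers": 39},{"tx": 0,"ty": -0.9,"tz": 0,"twist": 0,"fingers": 39},{"tx": 0,"ty": -0.4,"tz": 0,"twist": 0,"fingers": 39},{"tx": 0.3,"ty": 0,"tz": -0.5,"twist": 0,"fingers": 39},{"tx": 0.5,"ty": 0,"tz": -0.85,"twist": 0,"fingers": 39},{"tx": 0.5,"ty": 0,"tz": -0.85,"twist": 0,"fingers": 39},{"tx": 0.5,"ty": 0,"tz": -0.85,"twist": 0,"fingers": 39},{"tx": 0.5,"ty": 0,"tz": -0.85,"twist": 0,"fingers": 39},{"tx": 0.4,"ty": 0,"tz": -0.7,"twist": 0,"fingers": 39}]}}

```text
time: 13.1
tcp_pos: [0.5117, -0.0104, 0.1442]
tcp_rot: [[0.877, 0.022, 0.479], [-0.479, 0.001, 0.878], [0.019, -1.0, 0.011]]
contact_force: [0.7, 0.4, -0.5]
grip_width: 0.504
```

Request:
{"fn": "move_arm", "kwargs": {"targets": [{"tx": 0,"ty": 0,"tz": 0,"twist": 0.9,"fingers": 39},{"tx": 0,"ty": 0,"tz": 0,"twist": 0.9,"fingers": 39},{"tx": 0,"ty": 0,"tz": 0,"twist": 0.85,"fingers": 39},{"tx": 0,"ty": 0,"tz": 0,"twist": 0,"fingers": 39}]}}

```text
time: 13.6
tcp_pos: [0.5128, -0.0148, 0.1491]
tcp_rot: [[0.632, 0.027, 0.775], [-0.775, -0.001, 0.632], [0.018, -1.0, 0.021]]
contact_force: [-1.2, -0.0, -1.3]
grip_width: 0.504
```

```bash
python3 snap.py n wrist side; python3 delta.py .5433 .0083 .05 -50.75
```

```text
13.7 [ 0.5129 -0.0146  0.1489] [[0.633, 0.027, 0.773], [-0.774, -0.001, 0.634], [0.018, -1.0, 0.021]] [ 0.1 -0.6 -0.5] 0.5062297736478563
units tx,ty,tz [-0.005  1.993  0.721] twist 0.00644689324176273 cur -50.6984248540659 tilt [0.0178 0.0206]
```

View pics/n_wrist.png

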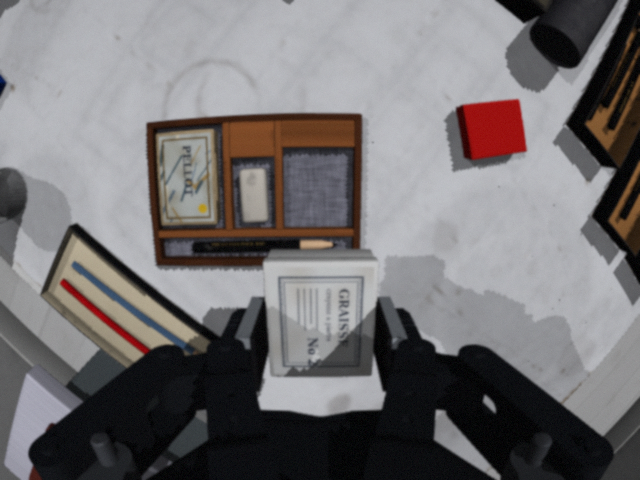

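Run:
```python
from h import *
c=np.load('n_wrist.npy',allow_pickle=True).item()
cv2.imwrite('pics/n_crop.png',cv2.resize(c['image'][105:275,140:370],None,fx=3.4,fy=3.4,interpolation=cv2.INTER_CUBIC))
```

```text
(no output)
```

View pics/n_crop.png

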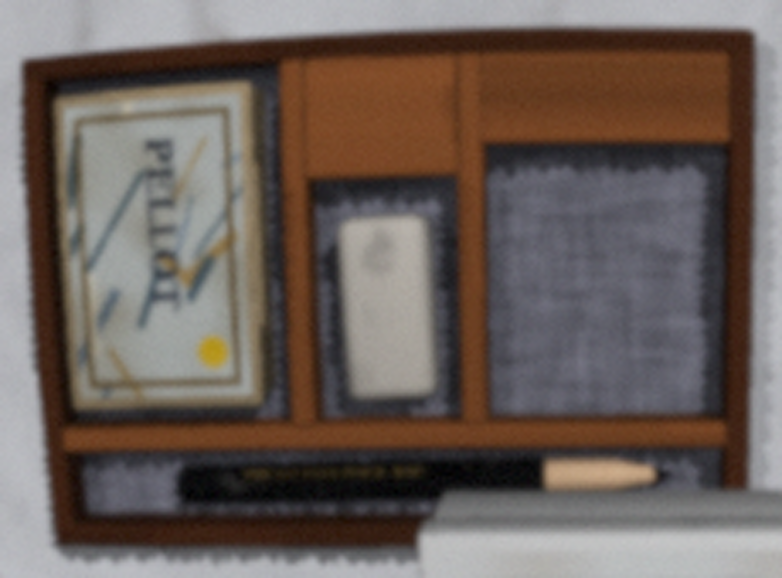

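Run:
```python
from fit import *
c=np.load('n_wrist.npy',allow_pickle=True).item()
f=lambda p,o,k:((p[0]+.5)/k-.5+o[0],(p[1]+.5)/k-.5+o[1])
N=[(25,62,.0595,.085),(752,32,.0595,-.085),(57,543,-.0595,.085),(280,65,.0535,.021),(485,143,.0335,-.025),(728,140,.0335,-.079),(726,420,-.0295,-.079),(485,417,-.0295,-.025)]
W=[onz(c,f(n,(140,105),3.4),.013)[:2] for n in N];M=[n[2:] for n in N]
R,t,a,r=kabsch(M,W);print(np.degrees(a),t,(r*1000).round(1).tolist(),R@[.012,.05]+t,"pack",R@[.002,-.052]+t)
# tin lid corners expected z .021
T=np.array([onz(c,f(q,(140,105),3.4),.021)[:2] for q in [(53,98),(252,85),(266,402),(74,408)]])
T=(T-t)@R;print("tin in tray",T.round(4),T.mean(0), [np.linalg.norm(T[i]-T[(i+1)%4]).round(4) for i in range(4)])
# pack in hand
s=state();p=s["tcp_pos"];Rt=s["tcp_rot"]
L=[(263,262),(379,262),(372,375),(268,375)]
A=np.array([onz(c,q,p[2]+.0108) for q in L]);Tl=(A-p)@Rt;print(Tl.round(4),Tl.mean(0))
```

```text
39.2505550390596 [0.50844157 0.04754049] [[-0.1, -1.3], [-1.3, 0.1], [0.5, 0.4], [-0.3, -0.5], [0.3, -0.1], [0.5, 0.5], [0.2, -0.2], [0.3, 1.3]] [0.48609857 0.09385237] pack [0.54289141 0.00853782]
tin in tray [[ 0.0489  0.0733]
 [ 0.0483  0.0253]
 [-0.0227  0.025 ]
 [-0.0232  0.0726]] [0.01283414 0.04902986] [np.float64(0.048), np.float64(0.071), np.float64(0.0477), np.float64(0.0721)]
[[-0.0216 -0.0107  0.0261]
 [ 0.023  -0.0099  0.0257]
 [ 0.023  -0.0109 -0.0266]
 [-0.0226 -0.0117 -0.026 ]] [ 0.00043907 -0.0108003  -0.00019999]
```

The tin sits within 1 mm of its bay centre, with the right lid size at 21 mm. Next I'll bring the pack over its bay at (0.543, 0.0085).

Request:
{"fn": "move_arm", "kwargs": {"targets": [{"tx": 0,"ty": 0.2,"tz": 0.65,"twist": 0,"fingers": 39},{"tx": 0,"ty": 0.6,"tz": 0.07,"twist": 0,"fingers": 39},{"tx": 0,"ty": 0.8,"tz": 0,"twist": 0,"fingers": 39},{"tx": 0,"ty": 0.5,"tz": 0,"twist": 0,"fingers": 39},{"tx": 0,"ty": 0,"tz": 0,"twist": 0,"fingers": 39},{"tx": 0,"ty": 0,"tz": 0,"twist": 0,"fingers": 39}]}}

```text
time: 14.45
tcp_pos: [0.5471, 0.0093, 0.0457]
tcp_rot: [[0.643, 0.033, 0.765], [-0.766, -0.001, 0.643], [0.022, -0.999, 0.024]]
contact_force: [-0.5, -0.0, 0.0]
grip_width: 0.504
```

```bash
python3 snap.py o wrist side; python3 delta.py .543 .0085 .013 -50.75
python3 - <<'E'
from h import *
c=np.load('o_wrist.npy',allow_pickle=True).item()
cv2.imwrite('pics/o_crop.png',cv2.resize(c['image'][190:410,180:460],None,fx=2.7,fy=2.7,interpolation=cv2.INTER_CUBIC))
E
```

```text
14.55 [0.5472 0.0092 0.046 ] [[0.643, 0.033, 0.765], [-0.766, -0.002, 0.643], [0.023, -0.999, 0.025]] [-0.5  0.2  0.3] 0.5076036799762967
units tx,ty,tz [-0.058  0.658 -0.09 ] twist 0.09339189162431882 cur -50.00286486700545 tilt [0.0226 0.0245]
```

View pics/o_crop.png

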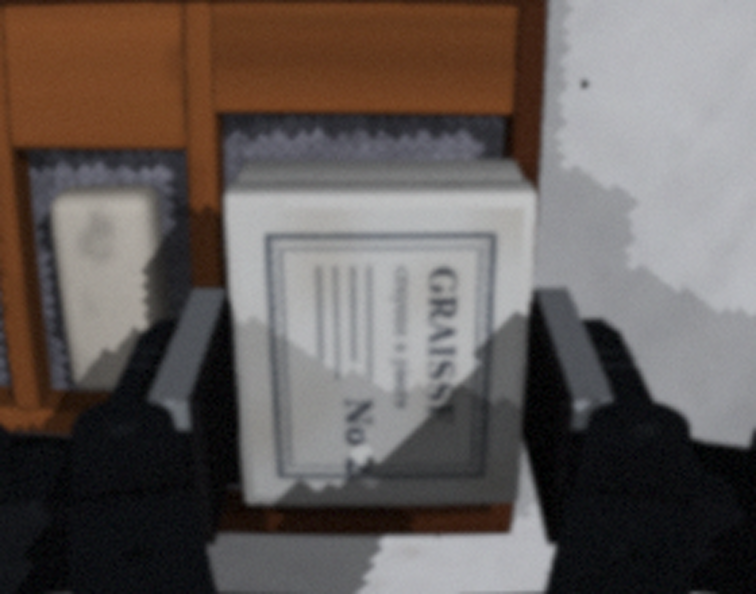

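Request:
{"fn": "move_arm", "kwargs": {"targets": [{"tx": -0.06,"ty": 0.2,"tz": -0.1,"twist": 0.09,"fingers": 39},{"tx": 0,"ty": 0.1,"tz": 0,"twist": 0,"fingers": 39},{"tx": 0,"ty": 0,"tz": 0,"twist": 0,"fingers": 39}]}}

```text
time: 14.92
tcp_pos: [0.5429, 0.0079, 0.0319]
tcp_rot: [[0.632, 0.037, 0.774], [-0.774, -0.002, 0.633], [0.025, -0.999, 0.027]]
contact_force: [-0.3, 0.2, -0.2]
grip_width: 0.505
```

```bash
python3 snap.py p wrist side; python3 delta.py .543 .0085 .013 -50.75
python3 - <<'E'
from h import *
c=np.load('p_wrist.npy',allow_pickle=True).item()
cv2.imwrite('pics/p_crop.png',cv2.resize(c['image'][190:410,180:460],None,fx=2.7,fy=2.7,interpolation=cv2.INTER_CUBIC))
E
```

```text
15.025 [0.5431 0.008  0.0322] [[0.632, 0.037, 0.774], [-0.774, -0.002, 0.633], [0.025, -0.999, 0.027]] [ 0.1 -0.1 -1.2] 0.5019572997734151
units tx,ty,tz [-0.019  0.384 -0.005] twist -0.0011088919284327758 cur -50.75887113542746 tilt [0.0251 0.0274]
```

View pics/p_crop.png

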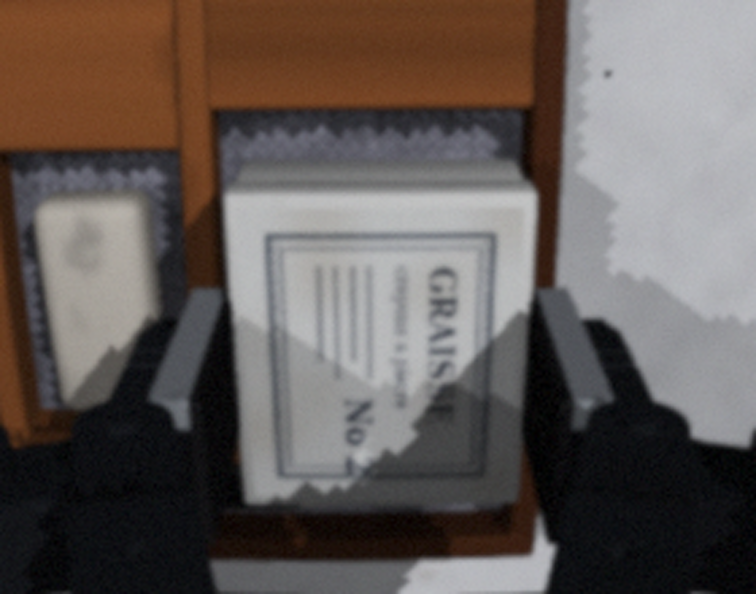

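Request:
{"fn": "move_arm", "kwargs": {"targets": [{"tx": -0.025,"ty": 0.22,"tz": 0,"twist": 0,"fingers": 39},{"tx": 0,"ty": 0.12,"tz": 0,"twist": 0,"fingers": 39},{"tx": 0,"ty": 0,"tz": 0,"twist": 0,"fingers": 39}]}}

```text
time: 15.4
tcp_pos: [0.543, 0.009, 0.0139]
tcp_rot: [[0.632, 0.037, 0.774], [-0.774, -0.002, 0.633], [0.025, -0.999, 0.027]]
contact_force: [0.8, -0.5, -1.7]
grip_width: 0.505
```

```bash
python3 snap.py q wrist side; python3 delta.py .543 .0085 .0115 -50.75
python3 - <<'E'
from h import *
c=np.load('q_wrist.npy',allow_pickle=True).item()
cv2.imwrite('pics/q_crop.png',cv2.resize(c['image'][190:410,180:460],None,fx=2.7,fy=2.7,interpolation=cv2.INTER_CUBIC))
c=np.load('q_side.npy',allow_pickle=True).item()
cv2.imwrite('pics/q_s.png',cv2.resize(c['image'][150:290,230:370],None,fx=4,fy=4,interpolation=cv2.INTER_CUBIC))
E
```

```text
15.5 [0.5433 0.0089 0.0145] [[0.632, 0.038, 0.774], [-0.774, -0.002, 0.633], [0.026, -0.999, 0.028]] [-0.2  0.3 -1. ] 0.5035796720532775
units tx,ty,tz [ 0.002  0.059 -0.012] twist -0.0005893696583862962 cur -50.75471495726709 tilt [0.0256 0.0279]
```

View pics/q_crop.png

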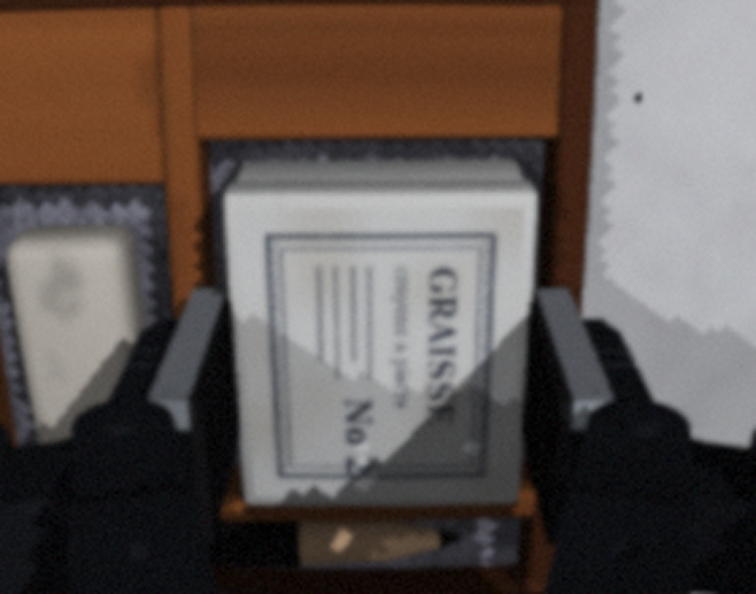

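View pics/q_s.png

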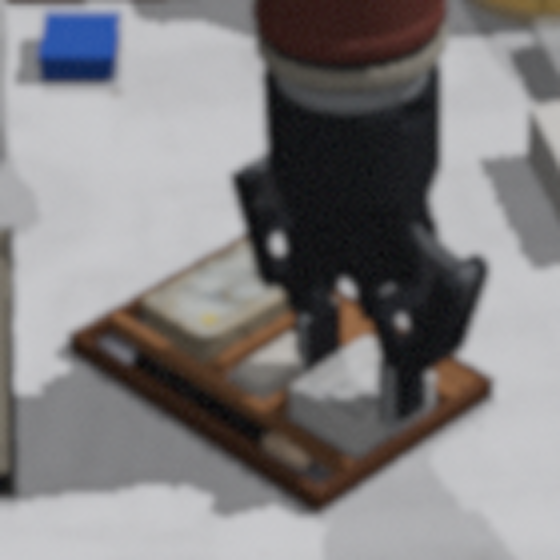

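Request:
{"fn": "move_arm", "kwargs": {"targets": [{"tx": 0,"ty": 0.05,"tz": -0.01,"twist": 0,"fingers": 39},{"tx": 0,"ty": 0,"tz": 0,"twist": 0,"fingers": 39}]}}

```text
time: 15.75
tcp_pos: [0.5436, 0.0085, 0.0123]
tcp_rot: [[0.632, 0.039, 0.774], [-0.774, -0.002, 0.633], [0.026, -0.999, 0.029]]
contact_force: [0.9, -0.9, -0.3]
grip_width: 0.505
```

Request:
{"fn": "move_arm", "kwargs": {"targets": [{"tx": 0,"ty": 0,"tz": 0,"twist": 0,"fingers": 52},{"tx": 0,"ty": 0,"tz": 0,"twist": 0,"fingers": 52},{"tx": 0,"ty": 0,"tz": 0,"twist": 0,"fingers": 52},{"tx": 0.01,"ty": -0.3,"tz": 0.01,"twist": 0,"fingers": 52},{"tx": 0,"ty": -0.9,"tz": 0,"twist": 0,"fingers": 52},{"tx": 0,"ty": -0.9,"tz": 0,"twist": 0,"fingers": 52},{"tx": 0,"ty": -0.3,"tz": -0.6,"twist": 0,"fingers": 52},{"tx": 0,"ty": 0,"tz": 0,"twist": 0,"fingers": 52}]}}

```text
time: 16.75
tcp_pos: [0.517, -0.0108, 0.14]
tcp_rot: [[0.633, 0.043, 0.773], [-0.774, -0.003, 0.633], [0.03, -0.999, 0.031]]
contact_force: [0.3, -0.3, 0.2]
grip_width: 0.609
```

```bash
python3 snap.py r wrist side scene;  python3 - <<'E'
from h import *
c=np.load('r_wrist.npy',allow_pickle=True).item()
cv2.imwrite('pics/r_crop.png',cv2.resize(c['image'][100:310,100:420],None,fx=2.5,fy=2.5,interpolation=cv2.INTER_CUBIC))
c=np.load('r_side.npy',allow_pickle=True).item()
cv2.imwrite('pics/r_s.png',cv2.resize(c['image'][150:290,230:370],None,fx=4,fy=4,interpolation=cv2.INTER_CUBIC))
E
```

```text
16.9 [ 0.5172 -0.0098  0.138 ] [[0.633, 0.041, 0.773], [-0.773, -0.002, 0.634], [0.028, -0.999, 0.03]] [-1.3 -0.5 -1.1] 0.6100949016392522
```

View pics/r_wrist.png

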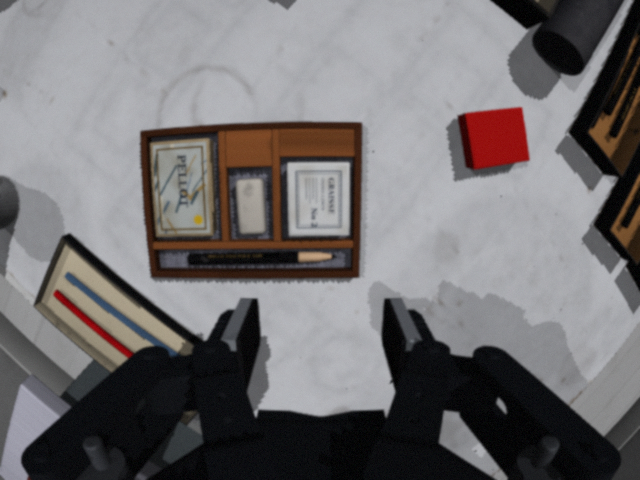

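View pics/r_crop.png

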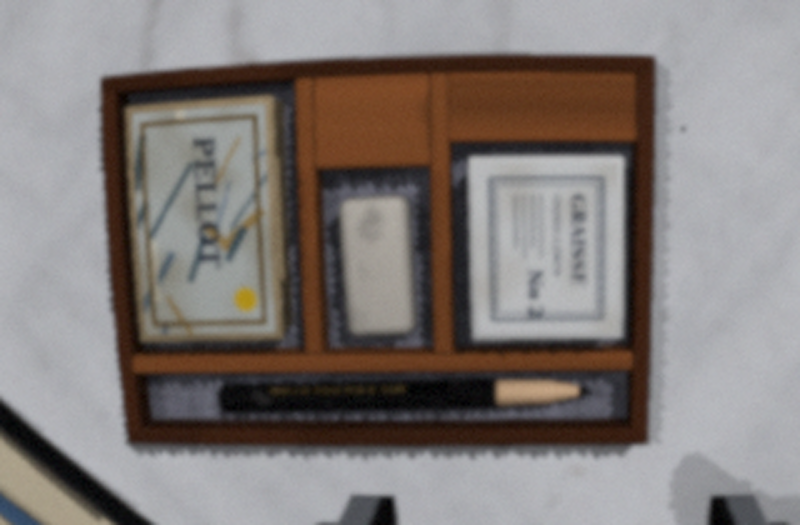

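View pics/r_s.png

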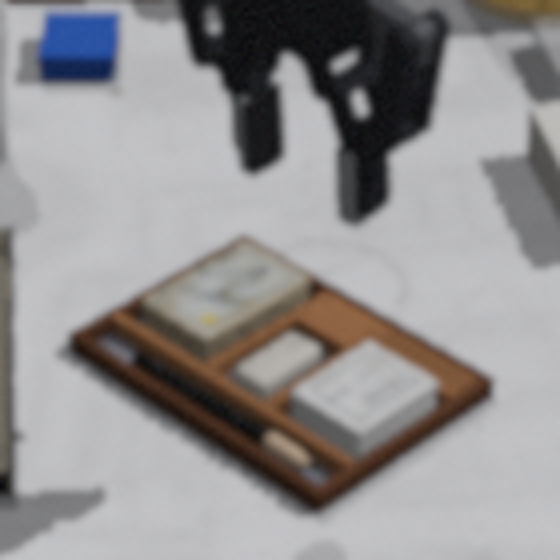

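Both items sit inside their bays. I'll run one numeric check and compare the fixed objects with the start image, then hand in.

Run:
```python
from fit import *
c=np.load('r_wrist.npy',allow_pickle=True).item()
f=lambda p:((p[0]+.5)/2.5-.5+100,(p[1]+.5)/2.5-.5+100)
N=[(102,78,.0595,.085),(655,58,.0595,-.085),(130,443,-.0595,.085),(647,442,-.0595,-.085)]
R,t,a,r=kabsch([n[2:] for n in N],[onz(c,f(n),.013)[:2] for n in N]);print(np.degrees(a),t,(r*1000).round(1).tolist())
for n,q,z in (("tin",[(125,107),(278,97),(285,337),(141,343)],.021),("pack",[(468,155),(628,155),(627,340),(470,340)],.022)):
    T=np.array([(R.T@(onz(c,f(p),z)[:2]-t)) for p in q]);print(n,(T.mean(0)*1000).round(1),[(np.linalg.norm(T[i]-T[(i+1)%4])*1000).round(1) for i in range(4)])
a=cv2.imread("pics/side0.png");b=cv2.imread("pics/r_side.png")
for n,(x,y,w,h) in {"chalk":(355,165,55,60),"cup":(198,140,40,60)}.items():
    print(n,np.abs(a[y:y+h,x:x+w].astype(int)-b[y:y+h,x:x+w]).mean().round(2))
s=state();print(s["time"]);robot.close_job()
```

```text
39.1888255970598 [0.50829686 0.04729108] [[-0.0, -0.6], [-0.8, -0.2], [0.5, -0.1], [0.3, 0.9]]
tin [12.9 48.8] [np.float64(48.7), np.float64(70.9), np.float64(47.5), np.float64(72.5)]
pack [  3.2 -53.4] [np.float64(45.2), np.float64(53.9), np.float64(46.0), np.float64(53.7)]
chalk 6.2
cup 5.84
16.9
the job is handed in; nothing more can be done
```

I put the tin in the longer bay, then the pack in the shorter one. Both are released, with the gripper clear above the tray, and I handed the job in at 16.9 s. The hand-in gives no verdict.

**Last checks (wrist and side views)**
- **Tin:** it sits at tray (12.9, 48.8) mm, against the bay centre at (12, 50). Its lid measures about 48 x 72 mm at the 21 mm height expected if it rests on the floor, so it lies flat and lid up.
- **Pack:** it sits at tray (3.2, −53.4) mm, against the bay centre at (2, −52). Its top measures about 45.5 x 54 mm at the expected 22 mm, slightly over the true 44 x 53 but within measuring error.
- **Eraser and pencil:** they look untouched in the views.
- **Chalk block and cup:** I compared their parts of the side picture with the start. The mean difference was about 6 grey levels. I had no baseline for picture noise or the changed arm shadow, so this does not prove they stayed put. The arm never went near either.

**What disagreed**
- **Tray position:** the side camera put the tray about 7 mm nearer in y than the wrist camera did. I used the wrist camera because it put the held tin at the tool's centre, and both placings bore that out.
- **Tool tilt:** the tool drifted up to about 2° off vertical while I set the pack down. The final pictures show no tilt left in the pack.
- **Refused calls:** my first two move calls were refused because the rows lacked some fields. They moved nothing.

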